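# Log the incubator and hold its lid open

## Robot

A 6-joint arm with a two-finger parallel gripper is mounted at the origin on the work surface. World frame = base frame: x ahead of the robot, y to its left, z up, the work surface at z = 0. Lengths are in m, angles in rad, forces in N, time in s.
With the tool pointing down it reaches from about 0.4 to 0.825 m from the base axis. Payload 7 kg.
Tool frame: the origin (TCP) lies midway between the tips of the shut fingers; the grasp point (between the pads) lies 19 mm behind it; y points along the fingers, z is the direction in which the jaws open and shut, and the axes are right-handed (so a half turn about y gives the same grasp; the last joint's range is limited). The gripper opens to 88 mm and grips with 3 to 60 N. Pads are 19 mm wide; open, the fingers measure 130 mm over their backs; the gripper's body (78 mm by 193 mm) begins 47 mm behind the grasp point.
Start: joints at [-0.929, 0.359, 0.012, 0, -1.224, -0.288], TCP at [0.234, -0.633, 0.227] pointing down, gripper open.
Joint ranges: [-3.07, 3.07], [-1.43, 2.12], [-1.02, 1.25], [-3.03, 1.67], [-3.05, -0], [-3.03, 3.03]. Speed limits (rad/s): [2.39, 2.39, 3.01, 3.14, 3.14, 3.14].

## Interface

Orientations are given as [roll, pitch, yaw] about the fixed x, y, z axes, in that order (R = Rz(yaw) Ry(pitch) Rx(roll)).
In Python, from station import arm gives the robot as it stands.
- The arm moves only by the tool move_arm, never from a script. Its argument "deltas" is a list of rows, each an object with "dp": the shift along the tool's x, y, z in mm, a list of three; "rotation": the turn, a rotation vector about the tool's x, y, z in degrees, a list of three. A call has 1 to 5 rows; each row shifts and turns the pose as measured when the row begins, along the tool's axes as they then stand; what a row does not reach is not made up. A row lasts 1/12 s, in which the tool goes at most 41.7 mm and 7.16 degrees, less where a joint would pass 70% of its speed; a pose out of reach is approached as far as the arm can. A call is refused whole if a number of a shift passes 41.7 or a number of a turn 7.16, either way. A call with a gripper value outside its range is refused whole. "jaw" is the closure in counts, from 0 (fully open) to 255 (shut), set as the call begins (left out, the last holds). The fingers move at their own pace and stop on an object; "squeeze" is the grip in N (left out, the last holds). Time passes only in rows, so rows that do not move let the fingers close. It gives the time, the measured TCP pose, the force and the opening at its end, in the units of the state.
- arm.get_state(): the state, without advancing time (a new reading comes with each control period).
- arm.grab_frame(name): name is "side" or "top" or "wrist"; returns a dict with "pixels" (384x512x3 uint8, red, green, blue), "z_map" (384x512 float32, m along the optical axis (not along the pixel's ray), 0 where there is no reading), "fx", "fy", "cx", "cy" (pixels), "cam_to_world" (4x4, takes a point from camera to world coordinates); the wrist camera has in their place "mount" (4x4, takes a point from camera to tool coordinates, whose origin is the TCP and whose axes are the tool frame's). Camera axes: x right, y down, z forward; pixel columns grow to the right and rows downward; lengths in m; the calibration is good to about 2 mm. The wrist camera is an equidistant fisheye: a pixel r from the principal point sees the ray r / f radians off the axis. A picture is of the moment at which its call begins: read the wrist's pose just before it.
- arm.job_done(): hands the job in, once; it reports no verdict.
The state is a dict: "t": time; "q": joint angles; "qd": joint speeds; "joint_efforts": joint torques, N m; "eef_pos": TCP position; "ee_rot": TCP orientation; "force": force on the tool from outside, world axes, zero at the start; "moment": the same for the moment, N m; "width": finger opening in m.
Only numpy, scipy, OpenCV 4.12 (cv2) and the standard library are available. Lean on these libraries where they do the work, as an engineer would, in place of code of your own. Each camera call takes 0.05 s, during which the arm holds its last target.

## Task

With the lid still shut, pick up the hand-held reader and aim its window squarely at the middle of the barcode label on the incubator's sloping front from about 5 cm away, holding it steady for a good second, then stand it back upright on its round charging pad and let go of it. Then lift the incubator's lid and hold it open at 50 degrees from shut for a colleague to reach the tubes; the lid falls shut by itself, so finish while still holding it there with the gripper. Leave the bottles, glassware and other things on the bench where they stand.

Things in the scene. Friction and masses are not known exactly. Their poses are not given: they have to be found in the camera images.
- label: white barcode label, 44 x 64 mm, stuck on the incubator's front panel, which slopes 23 degrees from level down towards the robot; origin at the label's centre, z axis square out of the label (up and towards the robot), y axis along its 64 mm side, parallel to the lid's hinge. The label's centre is 60 mm above the bench, 220 mm in front of the lid's hinge line
- lid (a joint): angle of the incubator's hinged lid: 0 shut, grows as the front edge rises, stop at 1.25 rad; it falls shut from any angle. The lid is 180 x 220 x 12 mm, a grey frame with a clear pane, 0.28 to 0.56 kg, hinged along its far (back) edge at the top of the 100 mm high white housing (180 x 220 mm)
- lid_handle (a point): centre of the lid's handle: a round steel bar, 12 mm diameter, 140 mm long, parallel to the hinge, on two end posts, its axis 43 mm above the lid's top face, close to the lid's front edge; clear under the bar 37 mm. Moves with the lid: it lies 170 mm in front of the hinge line and 55 mm above it when shut (155 mm above the bench). x axis points from handle to hinge along the lid, y along the bar, z out of the lid's top face. A pinched bar can turn between the fingers
- lid_hinge (a point): middle of the lid's hinge line, 100 mm above the bench, at the back edge of the incubator's housing; fixed. y axis along the hinge, x axis level, away from the lid's front, z up
- reader_mid (a point): centre, half-way up, of the hand-held reader: a grey plastic stick 85 mm tall with a round foot (52 mm diameter, 12 mm high, tapering to the handle at 22 mm), above it a handle 28 x 34 mm in section (28 along its x, 34 along its y) up to 70 mm, then a narrower 16 x 18 mm cap. It stands upright on the pad, 0.11 to 0.22 kg; z axis points up along the stick. Point lies 42 mm above the foot's underside, on the axis
- reader_window (a point): the reader's window: centre of the underside of its round foot, from where it looks out along its own -z (straight down when it stands). z axis points up along the stick. The window must be 15 to 100 mm from the label
- pad_top (a point): centre of the top face of the reader's charging pad, a flat black disc 110 mm across its top, 8 mm high, fixed to the bench to the left or right of the incubator; the reader stands near its middle
- tube_rack: bystander, leave alone: red plastic test-tube rack, 160 x 85 mm, 144 mm high with its tubes, fixed to the bench; origin at the centre of its underside
- wash_bottle_a: bystander, leave alone: white wash bottle, 68 mm across, 165 mm high plus a thin red spout; origin at the centre of its underside
- wash_bottle_b: bystander, leave alone: white wash bottle, 68 mm across, 165 mm high plus a thin red spout; origin at the centre of its underside
- beaker: bystander, leave alone: glass beaker, 64 mm across, 80 mm high; origin at the centre of its underside
- jar: bystander, leave alone: lidded glass jar, 64 mm across, 85 mm high; origin at the centre of its underside
- carton: bystander, leave alone: paper carton, 65 x 65 x 150 mm, beside and behind the incubator; origin at the centre of its underside
- tub: bystander, leave alone: white food tub with foil top, 98 mm across, 79 mm high, beside and behind the incubator; origin at the centre of its underside
Mind the look-alikes: they are no part of the job. What is shaped like the part that bears reader_mid but orange is not meant. Of the things shaped like the part that bears pad_top, the black one is meant.

How it is judged:
By the outcome, as a careful person would: the job done as asked, in the order asked, and still so for the second after the job is handed in, while the arm keeps its last pose, push and grip.
It also fails if it takes over 58 s, if anything falls off the work surface, if the arm or the gripper's body presses on something with over 40 N, if the wrist force passes 120 N, or if a joint passes its speed limit or range.

## Working session

There is one attempt and no reset: what is moved stays moved. The work goes in short steps, Python scripts to look and compute and a tool call to move; the robot and the scene stay as the last step left them, time stands still between calls to the robot, and variables do not carry over. Pictures are saved under pics/ and viewed, and the job is handed in when it is done.

Besides the shell and the picture viewer there is one more tool, called as a command line: name --argument value ..., lists and objects as JSON in quotes. move_arm: Moves the arm, as the interface text tells. Its arguments: {"type":"object","properties":{"deltas":{"type":"array","items":{"type":"object","properties":{"dp":{"type":"array","items":{"type":"number"}},"rotation":{"type":"array","items":{"type":"number"}}}}},"jaw":{"type":"number"},"squeeze":{"type":"number"}},"required":["deltas"]}

```bash
ls; mkdir -p pics; python3 - <<'E'
from station import arm
import cv2, numpy as np, pickle
s=arm.get_state(); print(s)
for n in ("side","top","wrist"):
    f=arm.grab_frame(n); pickle.dump(f,open(f'f_{n}0.pkl','wb'))
    cv2.imwrite(f'pics/{n}0.png',f['pixels'][:,:,::-1])
    print(n,f['fx'],f['fy'],f['cx'],f['cy']); print(np.round(f.get('cam_to_world',f.get('mount')),4))
E
```

```text
pics
{'t': 0.0, 'q': array([-9.28911058e-01,  3.59426979e-01,  1.10865887e-02, -3.52071710e-04,
       -1.22410198e+00, -2.88098364e-01]), 'qd': array([-0.00026758, -0.00122415, -0.00095664,  0.00049871, -0.00035392,
       -0.0010042 ]), 'joint_efforts': array([-2.79070860e-03, -5.82718849e+01,  2.93050861e+01,  6.99748546e+00,
        6.72389375e-03, -1.56904480e-04]), 'eef_pos': array([ 0.23366799, -0.63275657,  0.22560848]), 'ee_rot': array([-1.56912407e+00,  1.50408691e-04,  3.53667127e-01]), 'force': array([-0.32233001,  0.37891963, -0.64037318]), 'moment': array([0.00735108, 0.00823603, 0.0369042 ]), 'width': 0.08738347535795081}
side 436.4129550823412 436.4129550823412 260.58849502508417 192.03954917165458
[[-0.9966 -0.0601  0.0557  0.4856]
 [-0.0815  0.6589 -0.7478  0.9687]
 [ 0.0082 -0.7498 -0.6616  0.9936]
 [ 0.      0.      0.      1.    ]]
top 449.3618953984969 449.3618953984969 261.50062770128517 192.0736550820263
[[-0.0175 -0.9957  0.0912  0.4225]
 [-0.9997  0.0189  0.0139 -0.0111]
 [-0.0156 -0.0909 -0.9957  1.3275]
 [ 0.      0.      0.      1.    ]]
wrist 297.3186396354542 297.3186396354542 253.1531411629197 187.04592161407794
[[-1.200e-03  9.666e-01  2.565e-01 -6.850e-02]
 [ 5.000e-04 -2.565e-01  9.666e-01 -1.583e-01]
 [ 1.000e+00  1.300e-03 -1.000e-04 -1.000e-04]
 [ 0.000e+00  0.000e+00  0.000e+00  1.000e+00]]
```

View pics/top0.png

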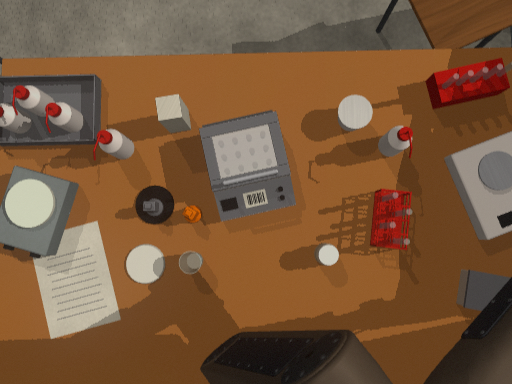

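View pics/side0.png

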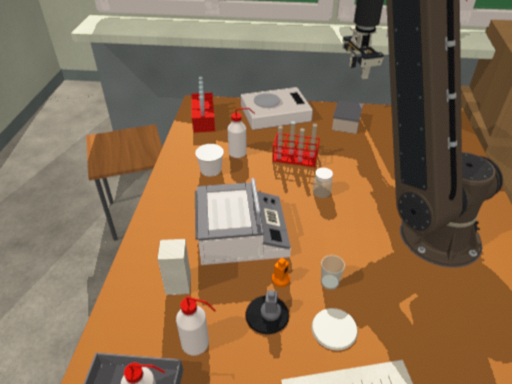

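View pics/wrist0.png

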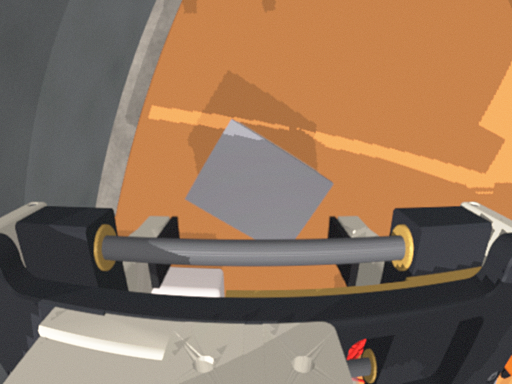

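Top view: the incubator is around (248,165), with the label at (256,198). The grey reader stands on the black pad at (154,205). The orange look-alike is at (192,212) and the white look-alike disc at (145,264). The grey reader on the black pad is the one meant. I'll confirm it in an enlarged crop and take measurements.

```bash
cat > h.py <<'E'
import numpy as np, pickle, cv2
from scipy.spatial.transform import Rotation as R
def load(n): return pickle.load(open(n,'rb'))
def pts(f):
    z=f['z_map'];v,u=np.mgrid[:z.shape[0],:z.shape[1]]
    P=np.stack([(u-f['cx'])/f['fx']*z,(v-f['cy'])/f['fy']*z,z],-1)
    T=f['cam_to_world'];return P@T[:3,:3].T+T[:3,3]
def ray(f,u,v,h):
    T=f['cam_to_world'];d=T[:3,:3]@np.array([(u-f['cx'])/f['fx'],(v-f['cy'])/f['fy'],1]);o=T[:3,3]
    return o+d*(h-o[2])/d[2]
E
python3 - <<'E'
from h import *
a=load('f_top0.pkl');b=load('f_side0.pkl')
A=cv2.resize(a['pixels'][100:290,110:310],None,fx=3,fy=3,interpolation=cv2.INTER_CUBIC)
B=cv2.resize(b['pixels'][170:350,150:350],None,fx=3,fy=3,interpolation=cv2.INTER_CUBIC)
cv2.imwrite('pics/top0c.png',A[:,:,::-1]);cv2.imwrite('pics/side0c.png',B[:,:,::-1])
E
```

```text
(no output)
```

View pics/top0c.png

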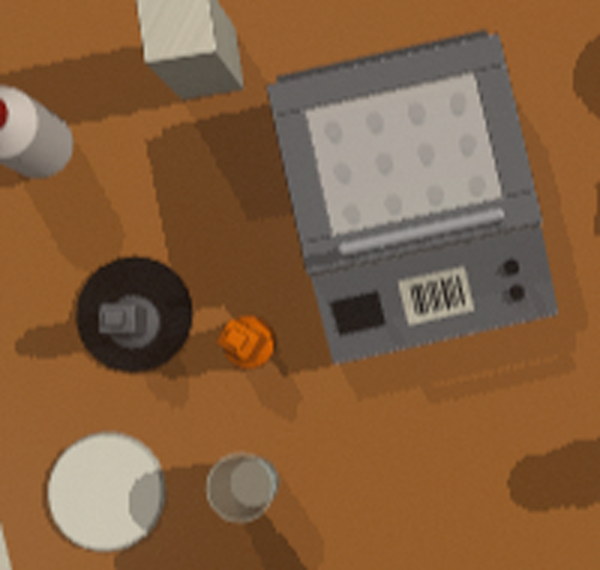

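View pics/side0c.png

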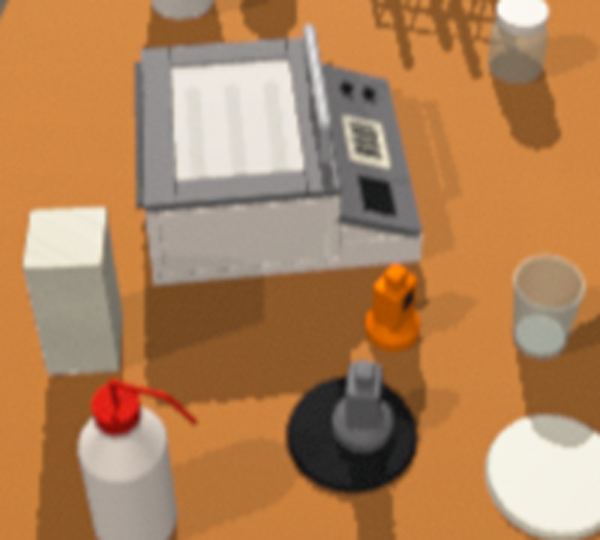

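The crops confirm it: the grey reader is on the black pad (top crop (130,318)). The orange decoy stands between it and the incubator at (247,342). Next I measure the poses.

```bash
python3 - <<'E'
from h import *
a=load('f_top0.pkl');b=load('f_side0.pkl')
for nm,f in (('top',a),('side',b)):
    im=f['pixels'].astype(int);P=pts(f);hsv=cv2.cvtColor(f['pixels'],cv2.COLOR_RGB2HSV)
    # label: bright within panel height
    reg=(P[...,2]>.045)&(P[...,2]<.08)&(abs(P[...,1]-0)<.12)&(P[...,0]>.3)&(P[...,0]<.62)
    m=(reg&(im.min(2)>150)).astype(np.uint8)
    m=cv2.morphologyEx(m,cv2.MORPH_CLOSE,np.ones((7,7)))
    n,l,st,c=cv2.connectedComponentsWithStats(m)
    for i in range(1,n):
        if st[i,4]>60:
            p=ray(f,*c[i],.06);rect=cv2.minAreaRect(np.argwhere(l==i)[:,::-1].astype(np.float32))
            print(nm,'label',c[i],st[i],p.round(4),P[l==i].mean(0).round(4),rect)
            bx=cv2.boxPoints(rect);print([ray(f,*q,.06).round(3).tolist() for q in bx])
    # pad black
    blk=((im.max(2)<45)&(P[...,2]>-.01)&(P[...,2]<.03)&(P[...,1]>.1)).astype(np.uint8)
    n,l,st,c=cv2.connectedComponentsWithStats(blk)
    i=1+np.argmax(st[1:,4]);cn=np.argwhere(l==i)[:,::-1].astype(np.float32)
    W=np.array([ray(f,*q,.008) for q in cv2.convexHull(cn)[:,0]])
    (cx,cy),r=cv2.minEnclosingCircle(W[:,:2].astype(np.float32));print(nm,'pad',st[i],c[i],cx,cy,r,np.median(P[l==i][:,2]))
    PC=(cx,cy)
    d=np.hypot(P[...,0]-cx,P[...,1]-cy)
    for lo,hi in((.075,.11),(.04,.075),(.012,.03)):
        q=P[(d<.05)&(P[...,2]>lo)&(P[...,2]<hi)];print(lo,len(q),q.mean(0).round(4),q.min(0).round(4),q.max(0).round(4))
    q=P[(d<.05)&(P[...,2]>.089)];print('captop',len(q),q.mean(0).round(4)); 
    # bar
    q=(P[...,2]>.145)&(P[...,2]<.175)&(P[...,0]>.4)&(P[...,0]<.8)&(abs(P[...,1])<.12)
    Q=P[q];print('bar',len(Q),Q.mean(0),Q.min(0),Q.max(0))
    vx=cv2.fitLine(Q[:,:2].astype(np.float32),cv2.DIST_HUBER,0,.01,.01).ravel();print(vx)
    # orange
    o=(hsv[...,0]<16)&(hsv[...,1]>230)&(hsv[...,2]>200)&(P[...,1]>.1)&(P[...,1]<.25)&(P[...,2]>.005)&(P[...,2]<.1)&(np.hypot(P[...,0]-.42,P[...,1]-.17)<.08)
    if o.sum():print('orange',o.sum(),P[o].mean(0),P[o].min(0),P[o].max(0))
E
```

```text
top pad [136 186  38  37 797] [154.96863237 203.30614806] 0.5125051736831665 0.32379645109176636 0.056228525936603546 0.008512428144343387
0.075 112 [0.5025 0.3214 0.0837] [0.4896 0.3052 0.0754] [0.5153 0.3389 0.0974]
0.04 43 [0.5003 0.3107 0.0615] [0.4877 0.3046 0.0416] [0.5158 0.3335 0.0749]
0.012 183 [0.5085 0.3161 0.0193] [0.4636 0.2769 0.012 ] [0.5583 0.3687 0.0297]
captop 36 [0.5042 0.3234 0.0929]
bar 254 [0.5691673  0.03540711 0.15975678] [ 0.55014772 -0.03655577  0.14718365] [0.58726532 0.1083747  0.16611311]
[ 0.20299827 -0.9791791   0.5691673   0.03540711]
orange 24 [0.48490672 0.20371725 0.07279044] [0.47896724 0.18846983 0.01124666] [0.49349378 0.2161809  0.08945816]
side label [271.87804878 216.81300813] [264 209  16  17 123] [0.5208 0.0237 0.06  ] [0.5208 0.0232 0.0597] ((271.7884216308594, 216.9423065185547), (18.631032943725586, 12.551433563232422), 78.69007110595703)
[[0.548, -0.008, 0.06], [0.51, -0.023, 0.06], [0.495, 0.056, 0.06], [0.531, 0.069, 0.06]]
side pad [247 296  41  38 812] [265.42980296 317.70197044] 0.5136985778808594 0.3292026221752167 0.055665865540504456 0.007614137988497638
0.075 127 [0.505  0.3283 0.0831] [0.4916 0.3077 0.075 ] [0.5192 0.3417 0.0954]
0.04 104 [0.5042 0.3383 0.0587] [0.4893 0.3152 0.0401] [0.519  0.3435 0.0748]
0.012 176 [0.5045 0.3361 0.0219] [0.4735 0.2942 0.012 ] [0.5501 0.3597 0.0296]
captop 39 [0.5044 0.3261 0.0922]
bar 153 [0.56947148 0.04739824 0.15851203] [ 0.55343499 -0.03294791  0.14563573] [0.58943778 0.11278959 0.1657856 ]
[ 0.19997302 -0.9798014   0.5694715   0.04739824]
orange 18 [0.47409509 0.21240504 0.06371646] [0.46037234 0.20264477 0.01351441] [0.48814096 0.22907681 0.08695761]
```

```bash
python3 - <<'E'
from h import *
a=load('f_top0.pkl');b=load('f_side0.pkl')
im=a['pixels'].astype(int)
g=cv2.cvtColor(a['pixels'],cv2.COLOR_RGB2GRAY)
roi=np.zeros_like(g);roi[185:212,240:272]=1
m=((im.min(2)>120)&(roi>0)).astype(np.uint8)
m=cv2.morphologyEx(m,cv2.MORPH_CLOSE,np.ones((7,7)))
n,l,st,c=cv2.connectedComponentsWithStats(m);i=1+np.argmax(st[1:,4])
rect=cv2.minAreaRect(np.argwhere(l==i)[:,::-1].astype(np.float32));print(c[i],st[i],rect)
print('label top',ray(a,*rect[0],.06),pts(a)[l==i].mean(0))
for f in(a,b):
    P=pts(f);d=np.hypot(P[...,0]-.503,P[...,1]-.325)
    for lo,hi in((.07,.082),(.087,.1),(.068,.1)):
        q=P[(d<.04)&(P[...,2]>lo)&(P[...,2]<hi)][:,:2].astype(np.float32);print(lo,len(q),cv2.minAreaRect(q*1000))
E
```

```text
[254.95180723 198.28313253] [243 189  25  19 332] ((254.9647216796875, 198.34117126464844), (14.75127124786377, 22.34383773803711), 77.47119140625)
label top [0.52112802 0.02534915 0.06      ] [0.52053331 0.02510405 0.06954506]
0.07 76 ((502.5716247558594, 322.0527038574219), (33.45764923095703, 25.665987014770508), 89.38163757324219)
0.087 40 ((504.3612365722656, 323.0688781738281), (19.063758850097656, 14.208114624023438), 88.64755249023438)
0.068 128 ((502.5653076171875, 322.05279541015625), (33.467491149902344, 25.66290855407715), 89.4107666015625)
0.07 97 ((504.25799560546875, 325.12457275390625), (34.01810073852539, 29.28985023498535), 87.4095687866211)
0.087 44 ((504.9615478515625, 324.9093322753906), (14.936321258544922, 20.30539321899414), 3.160907745361328)
0.068 155 ((504.52032470703125, 325.32373046875), (33.78382110595703, 29.761106491088867), 85.50928497314453)
```

```bash
cat >> h.py <<'E'
def Rt(yaw,tilt=0,hx=None):
    """tool down with yaw(deg); then tilt (deg) about horizontal axis hx (world)"""
    r=R.from_euler('xyz',[-90,0,yaw],degrees=True)
    if hx is not None: r=R.from_rotvec(np.radians(tilt)*np.array(hx))*r
    return r
def cur():
    from station import arm
    s=arm.get_state();return s,np.array(s['eef_pos']),R.from_euler('xyz',s['ee_rot'])
def plan(targets,step=38,rstep=6.5,start=None):
    s,p,r=cur()
    if start is not None:p,r=start
    rows=[]
    for tp,tr in targets:
        tp=np.array(tp);rv=(r.inv()*tr).as_rotvec()
        n=max(1,int(np.ceil(max(np.linalg.norm(tp-p)*1000/step,np.degrees(np.linalg.norm(rv))/rstep))))
        for k in range(n):
            rk=r*R.from_rotvec(rv*k/n)
            rows.append((rk.inv().apply((tp-p)*1000/n),np.degrees(rv/n)))
        p,r=tp,tr
    for i in range(0,len(rows),5):
        print('['+','.join('{"dp":[%.1f,%.1f,%.1f],"rotation":[%.2f,%.2f,%.2f]}'%(*a,*b) for a,b in rows[i:i+5])+']')
def err(tp,tr):
    s,p,r=cur();print('t',round(s['t'],2),'p',p.round(4),'rpy',np.degrees(s['ee_rot']).round(1),'dp mm',r.inv().apply((np.array(tp)-p)*1000).round(1),'rot deg',np.degrees((r.inv()*tr).as_rotvec()).round(2),'F',np.round(s['force'],1),'w',round(s['width'],4))
E
python3 -c "
from h import *
plan([((.42,-.35,.27),Rt(50)),((.49,0.05,.28),Rt(75)),((.503,.323,.20),Rt(89))])"
```

```text
[{"dp":[30.3,-4.9,22.3],"rotation":[-0.01,-3.30,0.00]},{"dp":[31.5,-4.9,20.5],"rotation":[-0.01,-3.30,0.00]},{"dp":[32.7,-4.9,18.7],"rotation":[-0.01,-3.30,0.00]},{"dp":[33.7,-4.9,16.8],"rotation":[-0.01,-3.30,0.00]},{"dp":[34.6,-4.9,14.8],"rotation":[-0.01,-3.30,0.00]}]
[{"dp":[35.4,-4.9,12.8],"rotation":[-0.01,-3.30,0.00]},{"dp":[36.1,-4.9,10.7],"rotation":[-0.01,-3.30,0.00]},{"dp":[36.6,-4.9,8.6],"rotation":[-0.01,-3.30,0.00]},{"dp":[37.1,-4.9,6.5],"rotation":[-0.01,-3.30,0.00]},{"dp":[31.9,-0.9,18.5],"rotation":[0.00,-2.27,0.00]}]
[{"dp":[32.7,-0.9,17.2],"rotation":[0.00,-2.27,0.00]},{"dp":[33.3,-0.9,15.9],"rotation":[0.00,-2.27,0.00]},{"dp":[33.9,-0.9,14.6],"rotation":[0.00,-2.27,0.00]},{"dp":[34.5,-0.9,13.2],"rotation":[0.00,-2.27,0.00]},{"dp":[35.0,-0.9,11.8],"rotation":[0.00,-2.27,0.00]}]
[{"dp":[35.4,-0.9,10.4],"rotation":[0.00,-2.27,0.00]},{"dp":[35.8,-0.9,9.0],"rotation":[0.00,-2.27,0.00]},{"dp":[36.1,-0.9,7.6],"rotation":[0.00,-2.27,0.00]},{"dp":[36.4,-0.9,6.2],"rotation":[0.00,-2.27,0.00]},{"dp":[36.6,-0.9,4.7],"rotation":[0.00,-2.27,0.00]}]
[{"dp":[33.4,10.0,7.3],"rotation":[0.00,-1.75,0.00]},{"dp":[33.6,10.0,6.2],"rotation":[0.00,-1.75,0.00]},{"dp":[33.8,10.0,5.2],"rotation":[0.00,-1.75,0.00]},{"dp":[33.9,10.0,4.2],"rotation":[0.00,-1.75,0.00]},{"dp":[34.0,10.0,3.1],"rotation":[0.00,-1.75,0.00]}]
[{"dp":[34.1,10.0,2.1],"rotation":[0.00,-1.75,0.00]},{"dp":[34.1,10.0,1.1],"rotation":[0.00,-1.75,0.00]},{"dp":[34.2,10.0,0.0],"rotation":[0.00,-1.75,0.00]}]
```

move_arm --deltas '[{"dp":[30,-5,22],"rotation":[0,-3.3,0]},{"dp":[32,-5,20],"rotation":[0,-3.3,0]},{"dp":[33,-5,19],"rotation":[0,-3.3,0]},{"dp":[34,-5,17],"rotation":[0,-3.3,0]},{"dp":[35,-5,15],"rotation":[0,-3.3,0]}]' --jaw 40

```text
t: 0.57
eef_pos: [0.3359, -0.4738, 0.2458]
ee_rot: [-1.561, 0.001, 0.641]
force: [0.3, -0.2, -0.2]
width: 0.0737
```

move_arm --deltas '[{"dp":[35,-5,13],"rotation":[0,-3.3,0]},{"dp":[36,-5,11],"rotation":[0,-3.3,0]},{"dp":[36,-5,9],"rotation":[0,-3.3,0]},{"dp":[37,-5,6],"rotation":[0,-3.3,0]},{"dp":[32,-1,18],"rotation":[0,-2.3,0]}]'

```text
t: 0.98
eef_pos: [0.4278, -0.3039, 0.268]
ee_rot: [-1.56, -0.002, 0.927]
force: [2.2, -0.2, 0.9]
width: 0.074
```

move_arm --deltas '[{"dp":[33,-1,17],"rotation":[0,-2.3,0]},{"dp":[33,-1,16],"rotation":[0,-2.3,0]},{"dp":[34,-1,15],"rotation":[0,-2.3,0]},{"dp":[34,-1,13],"rotation":[0,-2.3,0]},{"dp":[35,-1,12],"rotation":[0,-2.3,0]}]'

```text
t: 1.4
eef_pos: [0.4559, -0.1125, 0.274]
ee_rot: [-1.56, -0.004, 1.138]
force: [1.6, 0.4, -0.1]
width: 0.0739
```

move_arm --deltas '[{"dp":[35,-1,10],"rotation":[0,-2.3,0]},{"dp":[36,-1,9],"rotation":[0,-2.3,0]},{"dp":[36,-1,8],"rotation":[0,-2.3,0]},{"dp":[36,-1,6],"rotation":[0,-2.3,0]},{"dp":[37,-1,5],"rotation":[0,-2.3,0]}]'

```text
t: 1.82
eef_pos: [0.4797, 0.0792, 0.2814]
ee_rot: [-1.563, -0.008, 1.35]
force: [0.8, -0.1, 0.4]
width: 0.0742
```

```bash
python3 -c "
from h import *
print(cur()[0])
plan([((.503,.323,.20),Rt(89))])"
```

```text
{'t': 1.8167, 'q': array([ 0.55958796,  0.01145384, -0.29250302, -0.01194421, -1.26682373,
       -0.77720732]), 'qd': array([ 8.47422985e-01,  1.89565773e-01,  2.31192679e-01, -1.68707965e-04,
       -2.72437009e-02, -3.35583030e-01]), 'joint_efforts': array([ -4.6972543 , -33.13707232,  28.30086708,   6.82814509,
        -0.10610181,   0.4953669 ]), 'eef_pos': array([0.47966904, 0.0792332 , 0.2814037 ]), 'ee_rot': array([-1.56280047, -0.00812105,  1.3495695 ]), 'force': array([ 0.78164733, -0.08102693,  0.44886014]), 'moment': array([-0.09078923, -0.10911022,  0.01126477]), 'width': 0.0741569823544651}
[{"dp":[34.6,11.9,4.3],"rotation":[-0.06,-1.67,0.07]},{"dp":[34.7,11.9,3.3],"rotation":[-0.06,-1.67,0.07]},{"dp":[34.8,11.9,2.3],"rotation":[-0.06,-1.67,0.07]},{"dp":[34.9,11.8,1.3],"rotation":[-0.06,-1.67,0.07]},{"dp":[34.9,11.8,0.3],"rotation":[-0.06,-1.67,0.07]}]
[{"dp":[34.9,11.7,-0.7],"rotation":[-0.06,-1.67,0.07]},{"dp":[34.9,11.7,-1.7],"rotation":[-0.06,-1.67,0.07]}]
```

move_arm --deltas '[{"dp":[35,12,4],"rotation":[0,-1.7,0]},{"dp":[35,12,3],"rotation":[0,-1.7,0]},{"dp":[35,12,2],"rotation":[0,-1.7,0]},{"dp":[35,12,1],"rotation":[0,-1.7,0]},{"dp":[35,12,0],"rotation":[0,-1.7,0]}]'

```text
t: 2.23
eef_pos: [0.4971, 0.2652, 0.2252]
ee_rot: [-1.571, -0.014, 1.509]
force: [1.0, -0.5, 0.3]
width: 0.0741
```

move_arm --deltas '[{"dp":[35,12,-1],"rotation":[0,-1.7,0]},{"dp":[15,6,-1],"rotation":[0,-1.7,0]},{"dp":[0,0,0],"rotation":[0,0,0]}]'

```text
t: 2.48
eef_pos: [0.5002, 0.3229, 0.2028]
ee_rot: [-1.568, -0.011, 1.578]
force: [0.2, 0.0, 1.0]
width: 0.0736
```

```bash
python3 - <<'E'
from h import *
from station import arm
err((.503,.323,.20),Rt(89))
f=arm.grab_frame('wrist');pickle.dump((cur()[0],f),open('w1.pkl','wb'));cv2.imwrite('pics/w1.png',f['pixels'][:,:,::-1])
E
```

```text
t 2.48 p [0.5002 0.3229 0.2028] rpy [-89.8  -0.6  90.4] dp mm [ 0.1  2.8 -2.8] rot deg [-0.16  1.39  0.64] F [0.2 0.  1. ] w 0.0736
```

View pics/w1.png

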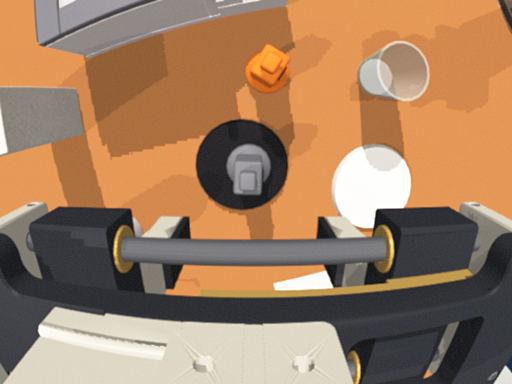

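```bash
cat >> h.py <<'E'
def wpts(s,f):
    z=f['z_map'];v,u=np.mgrid[:z.shape[0],:z.shape[1]]
    x=(u-f['cx'])/f['fx'];y=(v-f['cy'])/f['fy'];t=np.hypot(x,y)+1e-9
    k=np.tan(np.minimum(t,1.5))/t
    P=np.stack([x*k*z,y*k*z,z],-1)
    M=f['mount'];P=P@M[:3,:3].T+M[:3,3]
    r=R.from_euler('xyz',s['ee_rot']);return P@r.as_matrix().T+s['eef_pos']
E
python3 - <<'E'
from h import *
s,f=pickle.load(open('w1.pkl','rb'));P=wpts(s,f);im=f['pixels'].astype(int)
cv2.imwrite('pics/w1c.png',cv2.resize(f['pixels'][110:220,190:300],None,fx=5,fy=5,interpolation=cv2.INTER_CUBIC)[:,:,::-1])
blk=((im.max(2)<45)&(abs(P[...,2]-.008)<.01)).astype(np.uint8)
n,l,st,c=cv2.connectedComponentsWithStats(blk);i=1+np.argmax(st[1:,4]);print(st[i])
Q=P[l==i];print('pad',cv2.minEnclosingCircle((Q[:,:2]*1000).astype(np.float32)),np.median(Q[:,2]))
d=np.hypot(P[...,0]-.503,P[...,1]-.323)
for lo,hi in((.07,.082),(.088,.1),(.01,.022)):
    q=P[(d<.045)&(P[...,2]>lo)&(P[...,2]<hi)&(im.max(2)>50)][:,:2].astype(np.float32);print(lo,len(q),cv2.minAreaRect(q*1000),cv2.minEnclosingCircle(q*1000))
E
```

```text
[ 197  120   90   89 3560]
pad ((514.0503540039062, 321.7039489746094), 55.09077453613281) 0.008493243827067773
0.07 641 ((504.5943603515625, 320.38519287109375), (33.744728088378906, 28.79231071472168), 89.59547424316406) ((505.771728515625, 320.64178466796875), 20.560815811157227)
0.088 316 ((505.4139099121094, 320.9011535644531), (18.24238395690918, 15.928901672363281), 89.7069320678711) ((505.5921325683594, 320.72845458984375), 10.455102920532227)
0.01 154 ((497.80169677734375, 319.70648193359375), (65.88996887207031, 50.811885833740234), 3.8777663707733154) ((495.75244140625, 325.75531005859375), 36.74472427368164)
```

View pics/w1c.png

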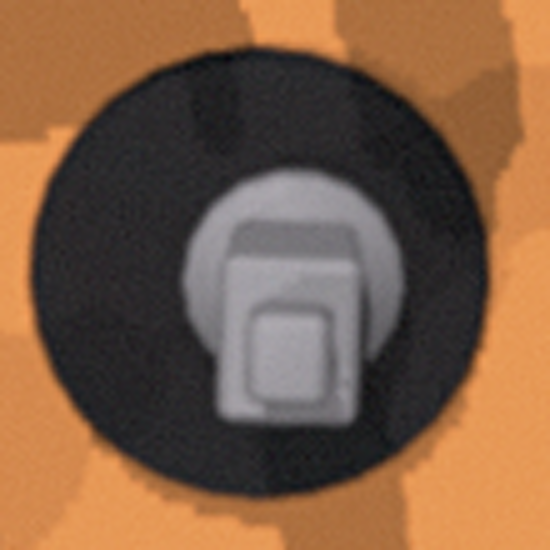

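```bash
python3 -c "
from h import *
T=(.505,.321,.039);err(T,Rt(89.6))
plan([((.505,.321,.11),Rt(89.6)),(T,Rt(89.6))],step=30)"
```

```text
t 2.53 p [0.5001 0.3218 0.2031] rpy [-89.8  -0.6  90.3] dp mm [ -2.6 164.1  -5.4] rot deg [-0.17  0.69  0.62] F [ 0.3 -0.3 -0.6] w 0.0742
[{"dp":[-0.4,23.3,-1.3],"rotation":[-0.04,0.17,0.16]},{"dp":[-0.4,23.3,-1.3],"rotation":[-0.04,0.17,0.16]},{"dp":[-0.3,23.3,-1.3],"rotation":[-0.04,0.17,0.16]},{"dp":[-0.2,23.3,-1.2],"rotation":[-0.04,0.17,0.16]},{"dp":[0.0,23.7,-0.0],"rotation":[0.00,0.00,0.00]}]
[{"dp":[0.0,23.7,-0.0],"rotation":[0.00,0.00,0.00]},{"dp":[0.0,23.7,-0.0],"rotation":[0.00,0.00,0.00]}]
```

move_arm --deltas '[{"dp":[-0.5,27,-2],"rotation":[-0.1,0.4,0.3]},{"dp":[-0.5,27,-2],"rotation":[-0.1,0.3,0.3]},{"dp":[0,27,-1],"rotation":[0,0,0]},{"dp":[0,27,0],"rotation":[0,0,0]},{"dp":[0,24,0],"rotation":[0,0,0]}]'

```text
t: 2.95
eef_pos: [0.5095, 0.3209, 0.076]
ee_rot: [-1.582, -0.01, 1.56]
force: [0.7, 0.9, 0.2]
width: 0.0734
```

```bash
python3 -c "
from h import *
T=(.505,.321,.039);err(T,Rt(89.6))"
```

```text
t 2.95 p [0.5095 0.3209 0.076 ] rpy [-90.7  -0.6  89.4] dp mm [-0.3 36.9  5. ] rot deg [ 0.66 -0.21  0.57] F [0.7 0.9 0.2] w 0.0734
```

move_arm --deltas '[{"dp":[0,16,3],"rotation":[0.4,0,0.4]},{"dp":[0,14,2],"rotation":[0.3,-0.1,0.2]},{"dp":[0,6,0],"rotation":[0,0,0]},{"dp":[0,0,0],"rotation":[0,0,0]}]'

```text
t: 3.28
eef_pos: [0.5033, 0.3147, 0.0353]
ee_rot: [-1.565, 0.005, 1.556]
force: [0.1, 1.5, -0.4]
width: 0.0739
```

```bash
python3 -c "
from h import *
T=(.505,.321,.039);err(T,Rt(89.6))"
```

```text
t 3.28 p [0.5033 0.3147 0.0353] rpy [-89.7   0.3  89.1] dp mm [ 6.3 -3.7 -1.6] rot deg [-0.32 -0.46 -0.3 ] F [ 0.1  1.5 -0.4] w 0.0739
```

move_arm --deltas '[{"dp":[5,-4,-1.5],"rotation":[-0.2,-0.4,-0.2]},{"dp":[0,0,0],"rotation":[0,0,0]}]'

```text
t: 3.45
eef_pos: [0.506, 0.3198, 0.041]
ee_rot: [-1.57, 0.001, 1.563]
force: [0.4, 0.5, 0.6]
width: 0.0736
```

```bash
python3 - <<'E'
from h import *
from station import arm
T=(.505,.321,.039);err(T,Rt(89.6))
f=arm.grab_frame('wrist');cv2.imwrite('pics/w2.png',f['pixels'][:,:,::-1])
E
```

```text
t 3.45 p [0.506  0.3198 0.041 ] rpy [-90.    0.   89.5] dp mm [1.2 2.  1. ] rot deg [-0.03 -0.07 -0.04] F [0.4 0.5 0.6] w 0.0736
```

View pics/w2.png

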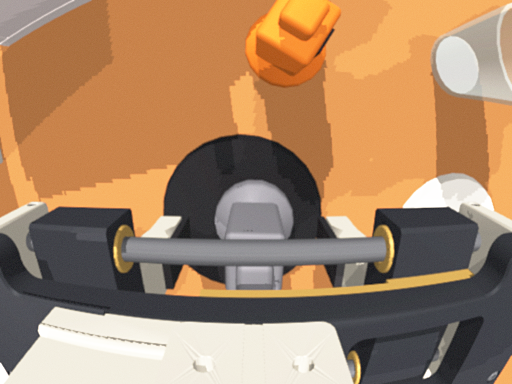

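The reader at (253,220) is centred between the fingers, so I close.

move_arm --deltas '[{"dp":[1,1,0],"rotation":[0,0,0]},{"dp":[0,0,0],"rotation":[0,0,0]},{"dp":[0,0,0],"rotation":[0,0,0]},{"dp":[0,0,0],"rotation":[0,0,0]},{"dp":[0,0,0],"rotation":[0,0,0]}]' --jaw 255 --squeeze 35

```text
t: 3.92
eef_pos: [0.507, 0.3225, 0.0435]
ee_rot: [-1.574, -0.004, 1.563]
force: [-0.6, -0.5, 0.7]
width: 0.0462
```

```bash
python3 -c "
from h import *
T=(.505,.321,.039);err(T,Rt(89.6))"
```

```text
t 3.92 p [0.507  0.3225 0.0435] rpy [-90.2  -0.2  89.5] dp mm [-1.5  4.5  2. ] rot deg [ 0.19 -0.06  0.24] F [-0.6 -0.5  0.7] w 0.0462
```

move_arm --deltas '[{"dp":[-1,3,1],"rotation":[0,0,0]},{"dp":[0,0,0],"rotation":[0,0,0]},{"dp":[0,0,0],"rotation":[0,0,0]},{"dp":[0,0,0],"rotation":[0,0,0]},{"dp":[0,0,0],"rotation":[0,0,0]}]'

```text
t: 4.33
eef_pos: [0.506, 0.3216, 0.0405]
ee_rot: [-1.574, -0.004, 1.563]
force: [-0.4, 0.7, 1.1]
width: 0.0281
```

```bash
python3 -c "
from h import *
T=(.505,.321,.039);err(T,Rt(89.6))"
```

```text
t 4.33 p [0.506  0.3216 0.0405] rpy [-90.2  -0.3  89.6] dp mm [-0.6  1.5  1. ] rot deg [ 0.21 -0.04  0.26] F [-0.4  0.7  1.1] w 0.0281
```

move_arm --deltas '[{"dp":[0,-8,0],"rotation":[0,0,0]},{"dp":[0,-16,0],"rotation":[0,0,0]},{"dp":[0,-25,0],"rotation":[0,0,0]},{"dp":[0,-30,0],"rotation":[0,0,0]},{"dp":[0,-30,0],"rotation":[0,0,0]}]'

```text
t: 4.75
eef_pos: [0.501, 0.3165, 0.1454]
ee_rot: [-1.561, 0.009, 1.561]
force: [0.4, 1.1, -2.2]
width: 0.0277
```

```bash
cat >> h.py <<'E'
PHI=np.radians(11.6);EX=np.array([np.cos(PHI),np.sin(PHI),0]);EY=np.array([-np.sin(PHI),np.cos(PHI),0]);Z=np.array([0,0,1.])
L=np.array([.5205,.026,.06]);N=-np.sin(np.radians(23))*EX+np.cos(np.radians(23))*Z
RA=Rt(101.6,-23,EY);TA=L+.0825*N
E
python3 - <<'E'
from h import *
from station import arm
err(TA,RA)
print(TA,RA.as_matrix()[:,1],N)
plan([((.485,.22,.20),Rt(96)),(TA+.02*N,RA)],step=30,rstep=5)
f=arm.grab_frame('side');cv2.imwrite('pics/s1.png',f['pixels'][:,:,::-1])
E
```

```text
t 4.75 p [0.501  0.3165 0.1454] rpy [-89.4   0.5  89.4] dp mm [-297.    12.2    9. ] rot deg [-23.53 -11.91  -2.88] F [ 0.4  1.1 -2.2] w 0.0277
[0.48892308 0.01951819 0.13594165] [ 0.38275054  0.0785674  -0.92050485] [-0.38275054 -0.0785674   0.92050485]
[{"dp":[-24.3,-13.4,3.9],"rotation":[-0.15,-1.64,-0.12]},{"dp":[-24.1,-13.5,4.5],"rotation":[-0.15,-1.64,-0.12]},{"dp":[-24.0,-13.5,5.2],"rotation":[-0.15,-1.64,-0.12]},{"dp":[-23.8,-13.6,5.8],"rotation":[-0.15,-1.64,-0.12]},{"dp":[-28.7,6.5,3.5],"rotation":[-3.28,-0.79,-0.16]}]
[{"dp":[-28.6,6.2,4.3],"rotation":[-3.28,-0.79,-0.16]},{"dp":[-28.6,5.9,5.0],"rotation":[-3.28,-0.79,-0.16]},{"dp":[-28.5,5.5,5.8],"rotation":[-3.28,-0.79,-0.16]},{"dp":[-28.4,5.0,6.5],"rotation":[-3.28,-0.79,-0.16]},{"dp":[-28.4,4.6,7.1],"rotation":[-3.28,-0.79,-0.16]}]
[{"dp":[-28.3,4.1,7.8],"rotation":[-3.28,-0.79,-0.16]}]
```

View pics/s1.png

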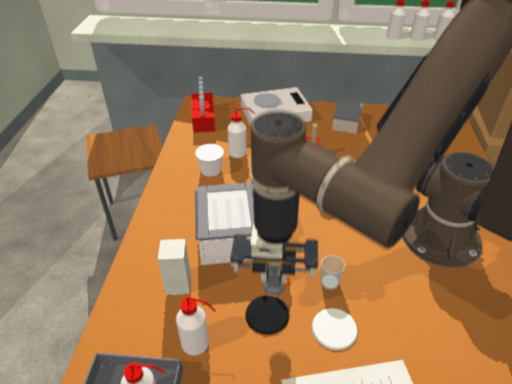

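The reader at (273,280) hangs upright in the gripper above the empty pad. I now carry it to the label.

move_arm --deltas '[{"dp":[-15,-18,4],"rotation":[0,-1.6,0]},{"dp":[-24,-16,4],"rotation":[0,-1.6,0]},{"dp":[-24,-12,5],"rotation":[0,-1.6,0]},{"dp":[-24,-8,6],"rotation":[0,-1.6,0]},{"dp":[-28,0,3],"rotation":[-3.2,-0.8,0]}]'

```text
t: 5.22
eef_pos: [0.49, 0.2046, 0.2128]
ee_rot: [-1.628, 0.0, 1.697]
force: [1.5, 0.0, -0.4]
width: 0.0277
```

```bash
python3 - <<'E'
from h import *
err(TA,RA)
plan([(TA+.02*N,RA)],step=30,rstep=4)
E
```

```text
t 5.22 p [0.49   0.2046 0.2128] rpy [-93.3   0.   97.3] dp mm [-183.4   75.4   28.8] rot deg [-19.7   -4.25  -0.99] F [ 1.5  0.  -0.4] w 0.0277
[{"dp":[-26.3,8.1,5.1],"rotation":[-2.81,-0.61,-0.14]},{"dp":[-26.2,7.7,5.7],"rotation":[-2.81,-0.61,-0.14]},{"dp":[-26.2,7.4,6.4],"rotation":[-2.81,-0.61,-0.14]},{"dp":[-26.1,7.0,7.0],"rotation":[-2.81,-0.61,-0.14]},{"dp":[-26.1,6.6,7.6],"rotation":[-2.81,-0.61,-0.14]}]
[{"dp":[-26.0,6.1,8.2],"rotation":[-2.81,-0.61,-0.14]},{"dp":[-25.9,5.6,8.8],"rotation":[-2.81,-0.61,-0.14]}]
```

move_arm --deltas '[{"dp":[-26,8,5],"rotation":[-2.8,-0.6,-0.1]},{"dp":[-26,8,6],"rotation":[-2.8,-0.6,-0.1]},{"dp":[-26,7,6],"rotation":[-2.8,-0.6,-0.1]},{"dp":[-26,7,7],"rotation":[-2.8,-0.6,-0.1]},{"dp":[-26,7,8],"rotation":[-2.8,-0.6,-0.1]}]'

```text
t: 5.63
eef_pos: [0.4842, 0.0678, 0.1739]
ee_rot: [-1.891, -0.003, 1.755]
force: [1.7, -2.1, -1.3]
width: 0.028
```

```bash
python3 - <<'E'
from h import *
err(TA,RA)
plan([(TA,RA)],step=22,rstep=4)
E
```

```text
t 5.63 p [0.4842 0.0678 0.1739] rpy [-108.4   -0.2  100.6] dp mm [-48.4  34.5  15.9] rot deg [-4.65 -1.02 -0.2 ] F [ 1.7 -2.1 -1.3] w 0.028
[{"dp":[-16.1,11.5,5.3],"rotation":[-1.55,-0.34,-0.07]},{"dp":[-16.1,11.3,5.7],"rotation":[-1.55,-0.34,-0.07]},{"dp":[-16.1,11.2,6.1],"rotation":[-1.55,-0.34,-0.07]}]
```

move_arm --deltas '[{"dp":[-18,12,6],"rotation":[-1.7,-0.4,-0.1]},{"dp":[-14,10,5],"rotation":[-1.5,-0.3,-0.1]},{"dp":[-6,6,3],"rotation":[-0.7,-0.2,0]},{"dp":[0,0,0],"rotation":[0,0,0]}]'

```text
t: 5.97
eef_pos: [0.4803, 0.0213, 0.1395]
ee_rot: [-1.962, -0.001, 1.768]
force: [-0.6, -0.5, -2.8]
width: 0.0281
```

```bash
python3 - <<'E'
from h import *
from station import arm
err(TA,RA)
for n in ('side','wrist','top'):
    f=arm.grab_frame(n);pickle.dump((cur()[0],f),open(f'{n}2.pkl','wb'))
    cv2.imwrite(f'pics/{n}2.png',f['pixels'][:,:,::-1])
E
```

```text
t 5.97 p [0.4803 0.0213 0.1395] rpy [-1.124e+02 -1.000e-01  1.013e+02] dp mm [-3.5  6.4 -6.2] rot deg [-0.6  -0.28 -0.05] F [-0.6 -0.5 -2.8] w 0.0281
```

View pics/side2.png

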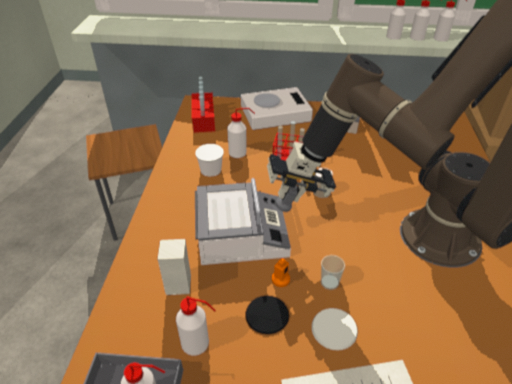

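View pics/wrist2.png

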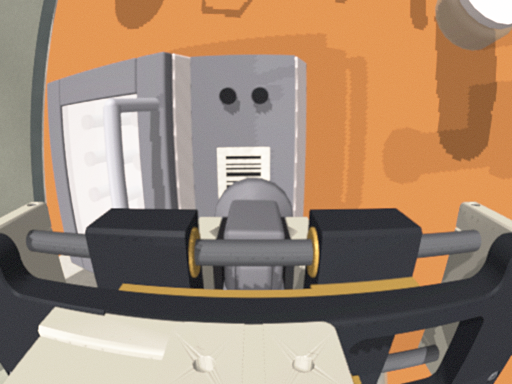

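The reader is over the label (side view ~ (285,203), label visible at (271,215); wrist view shows the label behind the foot at (244,165)). I apply the small correction, then hold.

move_arm --deltas '[{"dp":[-3,5,-6],"rotation":[-0.6,-0.3,0]},{"dp":[0,0,0],"rotation":[0,0,0]}]'

```text
t: 6.28
eef_pos: [0.4933, 0.0247, 0.1421]
ee_rot: [-1.979, -0.0, 1.777]
force: [0.9, -0.2, -1.1]
width: 0.0275
```

```bash
python3 - <<'E'
from h import *
from station import arm
err(TA,RA)
for n in ('side','wrist'):
    f=arm.grab_frame(n);s=cur()[0];pickle.dump((s,f),open(f'{n}3.pkl','wb'))
    P=pts(f) if n=='side' else wpts(s,f)
    cr=f['pixels'][170:250,220:330] if n=='side' else f['pixels'][90:290,180:340]
    cv2.imwrite(f'pics/{n}3c.png',cv2.resize(cr,None,fx=5 if n=='side' else 3,fy=5 if n=='side' else 3,interpolation=cv2.INTER_CUBIC)[:,:,::-1])
    if n=='side':   # points of foot: in frame of label
        q=P-L;a=np.stack([q@np.cross(EY,N),q@EY,q@N],-1)*1000
        m=(abs(a[...,0])<45)&(abs(a[...,1])<45)&(a[...,2]>30)&(a[...,2]<140)
        for lo in range(30,140,8):
            k=m&(a[...,2]>=lo)&(a[...,2]<lo+8)
            if k.sum():print(lo,k.sum(),a[k].mean(0).round(1),a[k].min(0).round(1),a[k].max(0).round(1))
    im=f['pixels'].astype(int)
E
```

```text
t 6.28 p [0.4933 0.0247 0.1421] rpy [-113.4   -0.   101.8] dp mm [-4.2  3.5  7.3] rot deg [0.36 0.17 0.1 ] F [ 0.9 -0.2 -1.1] w 0.0275
46 2 [22.8 22.4 53.6] [19.  16.9 53.3] [26.6 27.9 53.9]
54 36 [16.2 23.6 58.3] [-11.9   4.2  54.1] [34.  34.5 62. ]
62 59 [13.2 21.1 66.4] [-17.6 -11.   62.3] [32.8 34.3 69.8]
70 48 [16.2 16.8 73. ] [-6.1 -3.9 70.1] [32.  33.6 77.9]
78 25 [ 9.1 22.4 82. ] [-7.4 11.3 78.4] [21.3 26.4 85.8]
86 36 [10.7 19.3 90.5] [-23.9  10.9  86.8] [37.6 26.8 93.9]
94 49 [16.3 17.6 98. ] [-19.5  -2.1  94.1] [ 38.6  27.1 101.9]
102 53 [ 10.   17.9 105.7] [-21.2  -5.  102. ] [ 38.9  28.1 109.6]
110 50 [ 14.4  18.1 114.1] [-23.8  -5.2 110.2] [ 39.   26.8 117.9]
118 76 [  9.6  16.1 122.5] [-23.3  -4.7 118.1] [ 40.2  26.7 125.9]
126 59 [  4.4  13.  130.3] [-28.9  -3.  126.3] [ 41.7  19.7 133.8]
134 28 [  6.5  13.7 136.3] [-24.9   1.8 134. ] [ 42.5  20.4 139.4]
```

View pics/side3c.png

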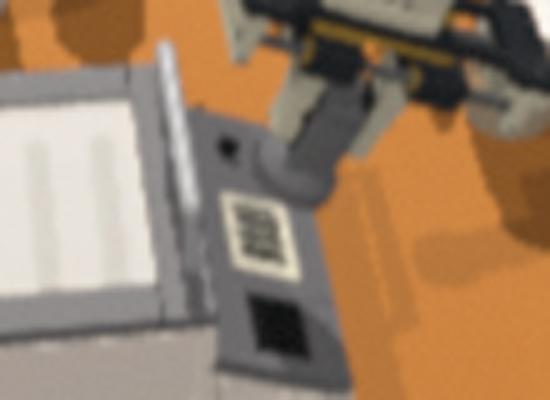

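View pics/wrist3c.png

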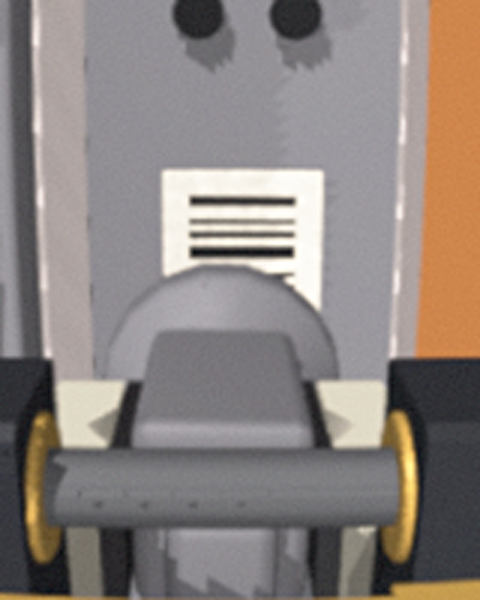

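```bash
python3 - <<'E'
from h import *
err(TA,RA);print(cur()[0]['qd'].round(3))
E
```

```text
t 6.38 p [0.4926 0.0245 0.1421] rpy [-113.3   -0.   101.8] dp mm [-4.1  3.8  6.7] rot deg [0.31 0.13 0.09] F [-0.3  0.3 -1.5] w 0.0277
[ 0.001 -0.005 -0.014 -0.005 -0.001  0.001]
```

move_arm --deltas '[{"dp":[-4,4,6.5],"rotation":[0.3,0.1,0]},{"dp":[0,0,0],"rotation":[0,0,0]},{"dp":[0,0,0],"rotation":[0,0,0]}]'

```text
t: 6.63
eef_pos: [0.4893, 0.0206, 0.1362]
ee_rot: [-1.972, -0.002, 1.775]
force: [0.3, -0.2, -1.3]
width: 0.028
```

```bash
python3 - <<'E'
from h import *
from station import arm
err(TA,RA);print(cur()[0]['qd'].round(3))
s=cur()[0];f=arm.grab_frame('wrist');pickle.dump((s,f),open('w4.pkl','wb'))
cv2.imwrite('pics/w4.png',cv2.resize(f['pixels'][90:290,180:340],None,fx=3,fy=3,interpolation=cv2.INTER_CUBIC)[:,:,::-1])
P=wpts(s,f);im=f['pixels'].astype(int)
q=P-L;a=np.stack([q@np.cross(EY,N),q@EY,q@N],-1)*1000
m=(abs(a[...,0])<30)&(abs(a[...,1])<40)&(abs(a[...,2])<12)&(im.min(2)>150)
print('label in label frame (partial)',m.sum(),a[m].min(0).round(1),a[m].max(0).round(1),a[m].mean(0).round(1))
for ss in (a[...,2],):
  m2=(abs(ss-0)<12)&(abs(a[...,1])<110)&(abs(a[...,0])<60);v=a[m2];print('panel plane z vs x',np.polyfit(v[:,0],v[:,2],1),np.median(v[:,2]))
# foot rim in tool frame
r=R.from_euler('xyz',s['ee_rot']);t=r.inv().apply((P-s['eef_pos']).reshape(-1,3)).reshape(P.shape)*1000
k=(t[...,1]>12)&(t[...,1]<45)&(abs(t[...,0])<40)&(abs(t[...,2])<40)
for lo in range(8,45,4):
  kk=k&(t[...,1]>=lo)&(t[...,1]<lo+4)
  if kk.sum()>5:print(lo,kk.sum(),t[kk].min(0).round(1),t[kk].max(0).round(1))
E
```

```text
t 6.63 p [0.4893 0.0206 0.1362] rpy [-1.130e+02 -1.000e-01  1.017e+02] dp mm [-1.   0.   0.6] rot deg [0.   0.06 0.13] F [ 0.3 -0.2 -1.3] w 0.028
[ 0.003  0.003 -0.013 -0.016 -0.004  0.006]
label in label frame (partial) 1932 [-30.  -40.   -2.7] [25.1  5.3  2.4] [ -4.4 -23.2   0. ]
panel plane z vs x [ 0.04224693 -0.33940784] -0.5584394560545367
12 513 [-21.6  12.  -21.1] [-3.7 16.  20.8]
16 686 [-25.   16.  -24.7] [-2.5 20.  23.9]
20 225 [-25.4  20.  -25.9] [-1.7 24.  24.8]
24 82 [-25.5  24.  -23.3] [-10.6  28.   23.1]
28 55 [-25.4  28.1 -22.9] [-11.6  31.7  22. ]
```

View pics/w4.png

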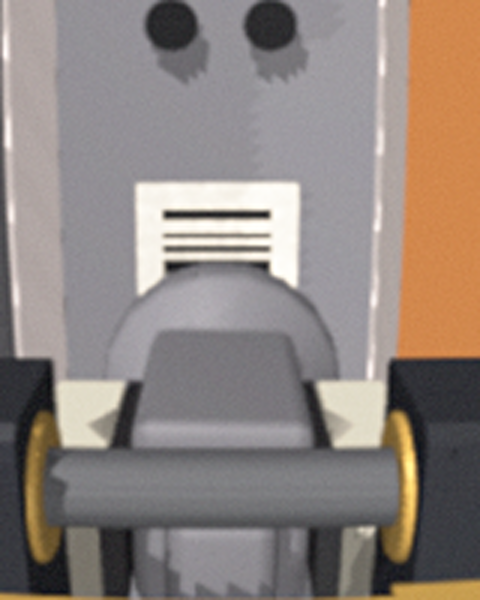

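```bash
python3 - <<'E'
from h import *
s,f=pickle.load(open('w4.pkl','rb'));P=wpts(s,f);q=P-L;a=np.stack([q@np.cross(EY,N),q@EY,q@N],-1)*1000
w=s;r=R.from_euler('xyz',s['ee_rot']);win=s['eef_pos']+r.apply([0,.0325,0]);print('win',[(win-L)@v*1000 for v in(np.cross(EY,N),EY,N)])
for u,v in((225,160),(279,160),(225,175),(279,175),(240,151),(265,151)):print(u,v,a[v,u].round(1))
E
```

```text
win [np.float64(0.6102721389700423), np.float64(1.0642048684040502), np.float64(50.0248961490773)]
225 160 [ 24.2 -26.6  -1. ]
279 160 [-20.3 -26.7  -1.2]
225 175 [ 24.4 -14.   -0.7]
279 175 [-20.6 -13.9  -1.3]
240 151 [ 11.8 -34.   -1.3]
265 151 [ -8.7 -34.1  -1.1]
```

move_arm --deltas '[{"dp":[-3,0,-1],"rotation":[0,0,0]},{"dp":[0,0,0],"rotation":[0,0,0]},{"dp":[0,0,0],"rotation":[0,0,0]},{"dp":[0,0,0],"rotation":[0,0,0]},{"dp":[0,0,0],"rotation":[0,0,0]}]'

```text
t: 7.1
eef_pos: [0.4907, 0.0175, 0.1367]
ee_rot: [-1.972, -0.002, 1.775]
force: [0.9, 0.3, -1.9]
width: 0.0279
```

move_arm --deltas '[{"dp":[0,0,0],"rotation":[0,0,0]},{"dp":[0,0,0],"rotation":[0,0,0]},{"dp":[0,0,0],"rotation":[0,0,0]},{"dp":[0,0,0],"rotation":[0,0,0]},{"dp":[0,0,0],"rotation":[0,0,0]}]'

```text
t: 7.52
eef_pos: [0.4907, 0.0175, 0.1367]
ee_rot: [-1.972, -0.002, 1.775]
force: [-0.8, -0.5, -1.2]
width: 0.028
```

move_arm --deltas '[{"dp":[0,0,0],"rotation":[0,0,0]},{"dp":[0,0,0],"rotation":[0,0,0]},{"dp":[0,0,0],"rotation":[0,0,0]},{"dp":[0,0,0],"rotation":[0,0,0]},{"dp":[0,0,0],"rotation":[0,0,0]}]'

```text
t: 7.93
eef_pos: [0.4906, 0.0174, 0.1367]
ee_rot: [-1.972, -0.002, 1.775]
force: [-1.4, -0.2, -0.9]
width: 0.0281
```

move_arm --deltas '[{"dp":[0,0,0],"rotation":[0,0,0]},{"dp":[0,0,0],"rotation":[0,0,0]},{"dp":[0,0,0],"rotation":[0,0,0]},{"dp":[0,0,0],"rotation":[0,0,0]},{"dp":[0,0,0],"rotation":[0,0,0]}]'

```text
t: 8.35
eef_pos: [0.4906, 0.0175, 0.1367]
ee_rot: [-1.972, -0.002, 1.775]
force: [0.5, 0.3, -1.1]
width: 0.0278
```

```bash
python3 - <<'E'
from h import *
err(TA,RA);s,p,r=cur()
win=p+r.apply([0,.0325,0]);print('win',[(win-L)@v*1000 for v in(np.cross(EY,N),EY,N)],'ang',np.degrees(np.arccos(-r.as_matrix()[:,1]@N)))
E
```

```text
t 8.35 p [0.4906 0.0175 0.1367] rpy [-1.130e+02 -1.000e-01  1.017e+02] dp mm [2.4 0.2 1.5] rot deg [-0.02  0.05  0.12] F [ 0.5  0.3 -1.1] w 0.0278
win [np.float64(1.4640106913191424), np.float64(-2.2951604118096567), np.float64(50.21796553930282)] ang 0.125357786497008
```

move_arm --deltas '[{"dp":[0,0,0],"rotation":[0,0,0]},{"dp":[0,0,0],"rotation":[0,0,0]},{"dp":[0,0,0],"rotation":[0,0,0]},{"dp":[0,0,0],"rotation":[0,0,0]},{"dp":[0,-12,0],"rotation":[0,0,0]}]'

```text
t: 8.77
eef_pos: [0.4853, 0.016, 0.146]
ee_rot: [-1.969, -0.001, 1.775]
force: [-0.2, 0.2, -1.6]
width: 0.0279
```

```bash
python3 - <<'E'
from h import *
err(TA,RA)
plan([((.49,.18,.215),Rt(96)),((.512,.322,.15),Rt(90))],step=28,rstep=5)
E
```

```text
t 8.77 p [0.4853 0.016  0.146 ] rpy [-112.8   -0.   101.7] dp mm [ 2.7 10.9  0. ] rot deg [-0.2   0.06  0.07] F [-0.2  0.2 -1.6] w 0.0279
[{"dp":[22.8,-7.0,-8.8],"rotation":[3.25,0.80,0.17]},{"dp":[22.9,-7.5,-8.1],"rotation":[3.25,0.80,0.17]},{"dp":[23.0,-8.0,-7.3],"rotation":[3.25,0.80,0.17]},{"dp":[23.1,-8.5,-6.5],"rotation":[3.25,0.80,0.17]},{"dp":[23.1,-8.9,-5.7],"rotation":[3.25,0.80,0.17]}]
[{"dp":[23.2,-9.3,-4.8],"rotation":[3.25,0.80,0.17]},{"dp":[23.2,-9.6,-4.0],"rotation":[3.25,0.80,0.17]},{"dp":[23.2,10.8,-6.1],"rotation":[0.00,1.00,0.00]},{"dp":[23.3,10.8,-5.7],"rotation":[0.00,1.00,0.00]},{"dp":[23.4,10.8,-5.3],"rotation":[0.00,1.00,0.00]}]
[{"dp":[23.4,10.8,-4.9],"rotation":[0.00,1.00,0.00]},{"dp":[23.5,10.8,-4.5],"rotation":[0.00,1.00,0.00]},{"dp":[23.6,10.8,-4.1],"rotation":[0.00,1.00,0.00]}]
```

move_arm --deltas '[{"dp":[16,-14,-6],"rotation":[2,0.5,0.1]},{"dp":[23,-12,-8],"rotation":[3.3,0.8,0.2]},{"dp":[23,-10,-7],"rotation":[3.3,0.8,0.2]},{"dp":[23,-8,-6],"rotation":[3.3,0.8,0.2]},{"dp":[23,-8,-5],"rotation":[3.3,0.8,0.2]}]'

```text
t: 9.18
eef_pos: [0.4727, 0.1232, 0.2059]
ee_rot: [-1.688, -0.004, 1.702]
force: [0.8, 0.1, -1.6]
width: 0.0284
```

```bash
python3 - <<'E'
from h import *
err(TA,RA)
plan([((.49,.19,.21),Rt(96)),((.512,.322,.15),Rt(90))],step=28,rstep=5)
E
```

```text
t 9.18 p [0.4727 0.1232 0.2059] rpy [-96.7  -0.2  97.5] dp mm [-105.2   69.4    5.6] rot deg [-16.29  -4.03  -0.82] F [ 0.8  0.1 -1.6] w 0.0284
[{"dp":[21.3,-0.3,-8.7],"rotation":[2.23,0.50,0.11]},{"dp":[21.4,-0.6,-8.5],"rotation":[2.23,0.50,0.11]},{"dp":[21.5,-1.0,-8.3],"rotation":[2.23,0.50,0.11]},{"dp":[21.5,10.0,-5.9],"rotation":[0.00,1.00,0.00]},{"dp":[21.6,10.0,-5.6],"rotation":[0.00,1.00,0.00]}]
[{"dp":[21.7,10.0,-5.2],"rotation":[0.00,1.00,0.00]},{"dp":[21.8,10.0,-4.8],"rotation":[0.00,1.00,0.00]},{"dp":[21.9,10.0,-4.4],"rotation":[0.00,1.00,0.00]},{"dp":[21.9,10.0,-4.1],"rotation":[0.00,1.00,0.00]}]
```

move_arm --deltas '[{"dp":[22,0,-9],"rotation":[2.2,0.5,0.1]},{"dp":[22,0,-8],"rotation":[2.2,0.5,0.1]},{"dp":[22,0,-8],"rotation":[2,0.5,0.1]},{"dp":[22,8,-6],"rotation":[0,1,0]},{"dp":[22,9,-6],"rotation":[0,1,0]}]'

```text
t: 9.6
eef_pos: [0.5017, 0.2469, 0.1962]
ee_rot: [-1.575, -0.006, 1.639]
force: [0.6, -0.3, -1.6]
width: 0.028
```

move_arm --deltas '[{"dp":[22,10,-5],"rotation":[0,1,0]},{"dp":[22,10,-5],"rotation":[0,1,0]},{"dp":[20,10,-4],"rotation":[0,1,0]},{"dp":[10,10,0],"rotation":[0,0.5,0]}]'

```text
t: 9.93
eef_pos: [0.5147, 0.329, 0.154]
ee_rot: [-1.576, -0.008, 1.575]
force: [0.1, -1.0, -1.4]
width: 0.028
```

```bash
python3 - <<'E'
from h import *
err((.512,.322,.0405),Rt(90));print(cur()[0]['qd'].round(2))
E
```

```text
t 9.93 p [0.5147 0.329  0.154 ] rpy [-90.3  -0.4  90.2] dp mm [ -7.8 113.5   3.2] rot deg [0.28 0.25 0.45] F [ 0.1 -1.  -1.4] w 0.028
[ 0.14  0.21 -0.03 -0.    0.22 -0.24]
```

move_arm --deltas '[{"dp":[-6,20,2],"rotation":[0.2,0.2,0.3]},{"dp":[-3,22,0],"rotation":[0.1,0,0.2]},{"dp":[0,20,0],"rotation":[0,0,0]},{"dp":[0,12,0],"rotation":[0,0,0]},{"dp":[0,0,0],"rotation":[0,0,0]}]'

```text
t: 10.35
eef_pos: [0.5115, 0.3221, 0.0727]
ee_rot: [-1.568, 0.003, 1.574]
force: [-0.3, -0.4, -2.1]
width: 0.0279
```

```bash
python3 - <<'E'
from h import *
err((.512,.322,.0405),Rt(90));print(cur()[0]['qd'].round(2))
E
```

```text
t 10.35 p [0.5115 0.3221 0.0727] rpy [-89.8   0.2  90.2] dp mm [ 0.  32.2 -0.6] rot deg [-0.17  0.17 -0.18] F [-0.3 -0.4 -2.1] w 0.0279
[ 0.   -0.    0.    0.01 -0.02  0.  ]
```

move_arm --deltas '[{"dp":[0,10,0],"rotation":[-0.1,0,-0.1]},{"dp":[0,9,0],"rotation":[0,0,0]},{"dp":[0,6,0],"rotation":[0,0,0]},{"dp":[0,2,0],"rotation":[0,0,0]},{"dp":[0,0,0],"rotation":[0,0,0]}]'

```text
t: 10.77
eef_pos: [0.512, 0.3218, 0.0453]
ee_rot: [-1.57, 0.002, 1.574]
force: [-0.1, 0.7, -0.7]
width: 0.0279
```

```bash
python3 - <<'E'
from h import *
err((.512,.322,.0405),Rt(90));print(cur()[0]['qd'].round(2))
E
```

```text
t 10.77 p [0.512  0.3218 0.0453] rpy [-90.    0.1  90.2] dp mm [0.2 4.8 0. ] rot deg [-0.03  0.19 -0.09] F [-0.1  0.7 -0.7] w 0.0279
[-0.   -0.    0.01  0.   -0.   -0.  ]
```

move_arm --deltas '[{"dp":[0,3,0],"rotation":[0,0,0]},{"dp":[0,2,0],"rotation":[0,0,0]},{"dp":[0,1,0],"rotation":[0,0,0]}]'

```text
t: 11.02
eef_pos: [0.5129, 0.3226, 0.0407]
ee_rot: [-1.572, -0.0, 1.574]
force: [0.4, 0.1, -1.0]
width: 0.0277
```

move_arm --deltas '[{"dp":[0,1,0],"rotation":[0,0,0]},{"dp":[0,0.5,0],"rotation":[0,0,0]}]'

```text
t: 11.18
eef_pos: [0.5132, 0.3227, 0.0406]
ee_rot: [-1.573, -0.001, 1.575]
force: [-0.3, -0.1, -1.5]
width: 0.0282
```

move_arm --deltas '[{"dp":[0,2,0],"rotation":[0,0,0]},{"dp":[0,0.5,0],"rotation":[0,0,0]}]'

```text
t: 11.35
eef_pos: [0.5136, 0.3228, 0.0409]
ee_rot: [-1.575, -0.001, 1.576]
force: [-0.3, 0.4, -1.8]
width: 0.0279
```

```bash
python3 - <<'E'
from h import *
from station import arm
err((.512,.322,.0405),Rt(90))
f=arm.grab_frame('side');cv2.imwrite('pics/s5.png',cv2.resize(f['pixels'][220:350,190:350],None,fx=4,fy=4,interpolation=cv2.INTER_CUBIC)[:,:,::-1])
E
```

```text
t 11.35 p [0.5136 0.3228 0.0409] rpy [-90.2  -0.1  90.3] dp mm [-0.8  0.4  1.6] rot deg [0.22 0.28 0.08] F [-0.3  0.4 -1.8] w 0.0279
```

View pics/s5.png

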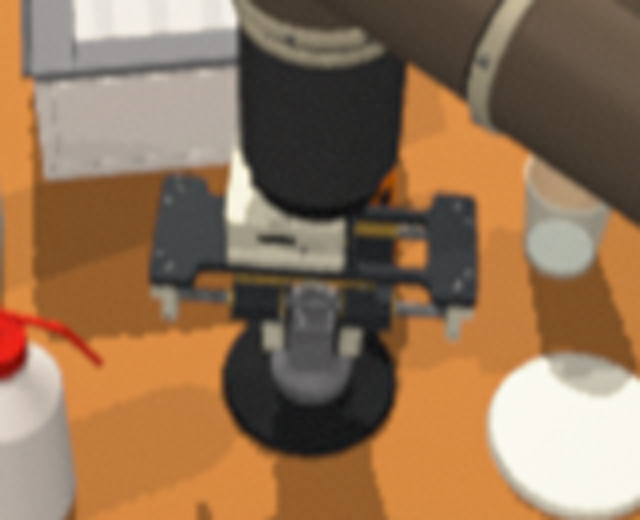

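move_arm --deltas '[{"dp":[0,3,0],"rotation":[0.1,0,0]},{"dp":[0,2,0],"rotation":[0,0,0]},{"dp":[0,1,0],"rotation":[0,0,0]}]'

```text
t: 11.65
eef_pos: [0.514, 0.3231, 0.0405]
ee_rot: [-1.575, -0.003, 1.577]
force: [-1.1, -1.0, -0.4]
width: 0.0278
```

The height stops at 0.0405, which is the height it was picked up at, so the reader is resting on the pad. I release it.

move_arm --deltas '[{"dp":[0,0,0],"rotation":[0,0,0]},{"dp":[0,0,0],"rotation":[0,0,0]},{"dp":[0,0,0],"rotation":[0,0,0]},{"dp":[0,0,0],"rotation":[0,0,0]},{"dp":[0,0,0],"rotation":[0,0,0]}]' --jaw 60

```text
t: 12.07
eef_pos: [0.5149, 0.324, 0.0407]
ee_rot: [-1.577, -0.004, 1.578]
force: [-0.0, -0.4, 0.2]
width: 0.0558
```

move_arm --deltas '[{"dp":[0,-1,0],"rotation":[0,0,0]},{"dp":[0,-1,0],"rotation":[0,0,0]},{"dp":[0,-1,0],"rotation":[0,0,0]},{"dp":[0,-1,0],"rotation":[0,0,0]}]'

```text
t: 12.4
eef_pos: [0.5148, 0.3238, 0.044]
ee_rot: [-1.576, -0.003, 1.577]
force: [0.2, -0.4, -0.3]
width: 0.0671
```

```bash
python3 - <<'E'
from h import *
from station import arm
err((.512,.322,.0405),Rt(90))
f=arm.grab_frame('wrist');cv2.imwrite('pics/w6.png',f['pixels'][:,:,::-1])
E
```

```text
t 12.4 p [0.5148 0.3238 0.044 ] rpy [-90.3  -0.2  90.4] dp mm [-1.8  3.5  2.8] rot deg [0.3  0.38 0.18] F [ 0.2 -0.4 -0.3] w 0.0671
```

View pics/w6.png

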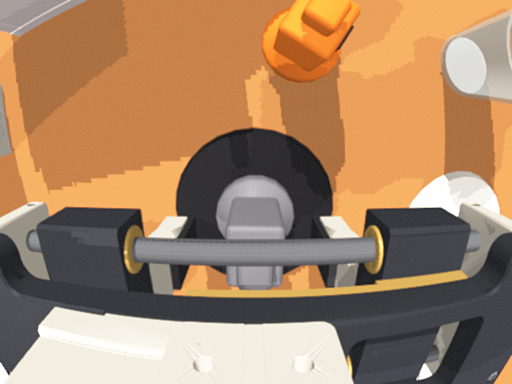

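Released: the reader at (255,215) stands in the middle of the black pad, clear of both fingers. I back straight up.

move_arm --deltas '[{"dp":[0,-12,0],"rotation":[0,0,0]},{"dp":[0,-22,0],"rotation":[0,0,0]},{"dp":[0,-32,0],"rotation":[0,0,0]},{"dp":[0,-36,0],"rotation":[0,0,0]},{"dp":[0,-36,0],"rotation":[0,0,0]}]'

```text
t: 12.87
eef_pos: [0.51, 0.3194, 0.1777]
ee_rot: [-1.563, 0.009, 1.576]
force: [-0.4, 0.7, 0.3]
width: 0.0668
```

```bash
python3 - <<'E'
from h import *
from station import arm
s=cur()[0];f=arm.grab_frame('wrist');cv2.imwrite('pics/w7.png',f['pixels'][:,:,::-1])
P=wpts(s,f);im=f['pixels'].astype(int)
d=np.hypot(P[...,0]-.513,P[...,1]-.323)
for lo,hi in((.07,.082),(.088,.1)):
    q=P[(d<.045)&(P[...,2]>lo)&(P[...,2]<hi)&(im.max(2)>50)][:,:2].astype(np.float32);print(lo,len(q),cv2.minAreaRect(q*1000))
B=np.array([.569,.038,.155])
print(s['eef_pos'])
plan([((.54,.2,.28),Rt(97)),((.569,.038,.27),Rt(101.6))],step=36,rstep=5)
E
```

```text
0.07 739 ((513.2427978515625, 323.5469665527344), (34.436492919921875, 29.402366638183594), 89.39313507080078)
0.088 369 ((514.0763549804688, 322.96722412109375), (15.638181686401367, 17.036989212036133), 0.14194171130657196)
[0.51002278 0.31937806 0.17768349]
[{"dp":[-24.4,-18.7,-5.2],"rotation":[0.02,-1.32,-0.03]},{"dp":[-24.5,-18.7,-4.6],"rotation":[0.02,-1.32,-0.03]},{"dp":[-24.6,-18.7,-4.1],"rotation":[0.02,-1.32,-0.03]},{"dp":[-24.7,-18.7,-3.5],"rotation":[0.02,-1.32,-0.03]},{"dp":[-24.8,-18.7,-2.9],"rotation":[0.02,-1.32,-0.03]}]
[{"dp":[-32.9,2.0,-1.8],"rotation":[-0.00,-0.92,0.00]},{"dp":[-32.9,2.0,-1.3],"rotation":[-0.00,-0.92,0.00]},{"dp":[-32.9,2.0,-0.8],"rotation":[-0.00,-0.92,0.00]},{"dp":[-32.9,2.0,-0.2],"rotation":[-0.00,-0.92,0.00]},{"dp":[-32.9,2.0,0.3],"rotation":[-0.00,-0.92,0.00]}]
```

View pics/w7.png

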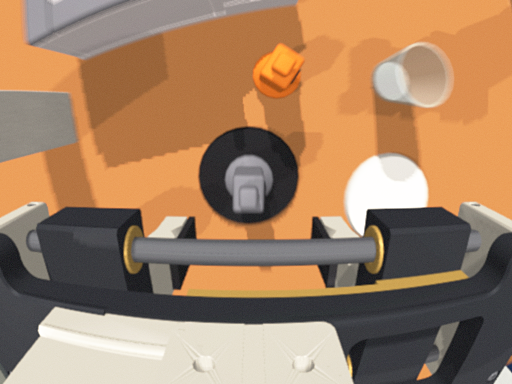

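The reader stands upright at (0.514, 0.323), within 2 mm of the pad centre, and everything else is in place. Next I move to the lid handle.

move_arm --deltas '[{"dp":[-20,-24,-4],"rotation":[0,-1.3,0]},{"dp":[-25,-24,-5],"rotation":[0,-1.3,0]},{"dp":[-25,-18,-4],"rotation":[0,-1.3,0]},{"dp":[-25,-14,-4],"rotation":[0,-1.3,0]},{"dp":[-27,-10,-3],"rotation":[0,-1.3,0]}]' --jaw 70

```text
t: 13.33
eef_pos: [0.5404, 0.2019, 0.2831]
ee_rot: [-1.577, -0.001, 1.702]
force: [0.8, -0.3, 0.1]
width: 0.0632
```

move_arm --deltas '[{"dp":[-33,0,-2],"rotation":[0,-0.9,0]},{"dp":[-33,0,-1],"rotation":[0,-0.9,0]},{"dp":[-33,0,-1],"rotation":[0,-0.9,0]},{"dp":[-28,0,0],"rotation":[0,-0.9,0]},{"dp":[-15,0,0],"rotation":[0,-0.9,0]}]'

```text
t: 13.75
eef_pos: [0.5689, 0.0554, 0.2879]
ee_rot: [-1.587, -0.003, 1.786]
force: [0.2, -0.2, 0.7]
width: 0.0635
```

```bash
python3 - <<'E'
from h import *
from station import arm
err((.569,.038,.25),Rt(101.6))
s=cur()[0];f=arm.grab_frame('wrist');cv2.imwrite('pics/w8.png',f['pixels'][:,:,::-1]);pickle.dump((s,f),open('w8.pkl','wb'))
P=wpts(s,f);t=R.from_euler('xyz',s['ee_rot']).inv().apply((P-s['eef_pos']).reshape(-1,3)).reshape(P.shape)
m=(P[...,2]>.145)&(P[...,2]<.175)&(t[...,1]>.04)&(np.hypot(P[...,0]-.569,P[...,1]-.038)<.085)
Q=P[m];print(len(Q),Q.mean(0),Q.min(0),Q.max(0));v=cv2.fitLine(Q[:,:2].astype(np.float32),cv2.DIST_HUBER,0,.01,.01).ravel();print(v,np.degrees(np.arctan2(v[1],v[0])))
E
```

```text
t 13.75 p [0.5689 0.0554 0.2879] rpy [-90.9  -0.2 102.3] dp mm [-17.2  37.8   4.2] rot deg [0.93 0.74 0.17] F [ 0.2 -0.2  0.7] w 0.0635
1704 [0.57258573 0.03134461 0.15985567] [ 0.55192511 -0.03914718  0.15432515] [0.59169334 0.10508557 0.16307953]
[ 0.20787807 -0.9781547   0.57258576  0.03134461] -78.00197
```

View pics/w8.png

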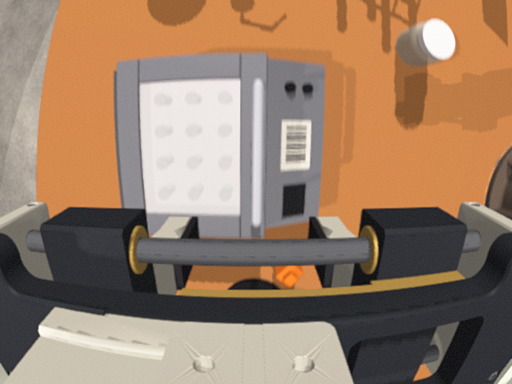

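```bash
sed -i 's/PHI=np.radians(11.6)/PHI=np.radians(11.8)/' h.py; cat >> h.py <<'E'
B0=np.array([.572,.034,.155]);H=B0+.17*EX-np.array([0,0,.055])
def lidpose(th,tilt):
    """th,tilt deg: TCP & R holding the bar with the tool turned by tilt along with the lid"""
    r=R.from_rotvec(np.radians(th)*EY); b=H+r.apply(B0-H)
    rt=Rt(101.8,tilt,EY); return b+rt.apply([0,.019,0]),rt
E
python3 - <<'E'
from h import *
print(H,[lidpose(t,t*.4)[0].round(3) for t in(0,25,50)])
err(*lidpose(0,0)); plan([lidpose(0,0)],step=25)
E
```

```text
[0.73840746 0.06876433 0.1       ] [array([0.572, 0.034, 0.136]), array([0.607, 0.041, 0.203]), array([0.666, 0.054, 0.248])]
t 13.8 p [0.5691 0.0541 0.2879] rpy [-9.090e+01 -1.000e-01  1.024e+02] dp mm [-20.6 151.8   3.9] rot deg [0.92 0.56 0.14] F [ 0.8 -1.1  1.6] w 0.0632
[{"dp":[-2.9,21.7,0.6],"rotation":[0.13,0.08,0.02]},{"dp":[-2.9,21.7,0.5],"rotation":[0.13,0.08,0.02]},{"dp":[-2.9,21.7,0.4],"rotation":[0.13,0.08,0.02]},{"dp":[-2.9,21.7,0.4],"rotation":[0.13,0.08,0.02]},{"dp":[-2.9,21.7,0.3],"rotation":[0.13,0.08,0.02]}]
[{"dp":[-2.9,21.7,0.3],"rotation":[0.13,0.08,0.02]},{"dp":[-2.9,21.7,0.2],"rotation":[0.13,0.08,0.02]}]
```

move_arm --deltas '[{"dp":[-6,18,1],"rotation":[0.3,0.2,0]},{"dp":[-6,22,1],"rotation":[0.3,0.2,0]},{"dp":[-5,22,1],"rotation":[0.2,0.1,0]},{"dp":[-3,20,0],"rotation":[0,0,0]},{"dp":[0,10,0],"rotation":[0,0,0]}]'

```text
t: 14.22
eef_pos: [0.5736, 0.0309, 0.1965]
ee_rot: [-1.582, -0.004, 1.773]
force: [-0.6, 0.4, -0.1]
width: 0.0634
```

```bash
python3 - <<'E'
from h import *
err(*lidpose(0,0)); print(cur()[0]['qd'].round(2))
E
```

```text
t 14.22 p [0.5736 0.0309 0.1965] rpy [-90.7  -0.2 101.6] dp mm [ 3.1 60.5  1.7] rot deg [ 0.66 -0.21  0.21] F [-0.6  0.4 -0.1] w 0.0634
[-0.    0.09 -0.16  0.01  0.26 -0.01]
```

move_arm --deltas '[{"dp":[2,15,1],"rotation":[0.3,-0.1,0.1]},{"dp":[0,18,0],"rotation":[0.2,0,0]},{"dp":[0,14,0],"rotation":[0,0,0]},{"dp":[0,8,0],"rotation":[0,0,0]},{"dp":[0,0,0],"rotation":[0,0,0]}]'

```text
t: 14.63
eef_pos: [0.5718, 0.0332, 0.1377]
ee_rot: [-1.572, -0.001, 1.775]
force: [-0.4, 0.8, 0.1]
width: 0.0636
```

```bash
python3 - <<'E'
from h import *
from station import arm
err(*lidpose(0,0)); print(cur()[0]['qd'].round(2))
f=arm.grab_frame('wrist');cv2.imwrite('pics/w9.png',f['pixels'][:,:,::-1])
E
```

```text
t 14.63 p [0.5718 0.0332 0.1377] rpy [-9.010e+01 -1.000e-01  1.017e+02] dp mm [ 0.7  1.7 -0.3] rot deg [ 0.05 -0.12  0.08] F [-0.4  0.8  0.1] w 0.0636
[ 0.01 -0.    0.01  0.01 -0.02 -0.  ]
```

View pics/w9.png

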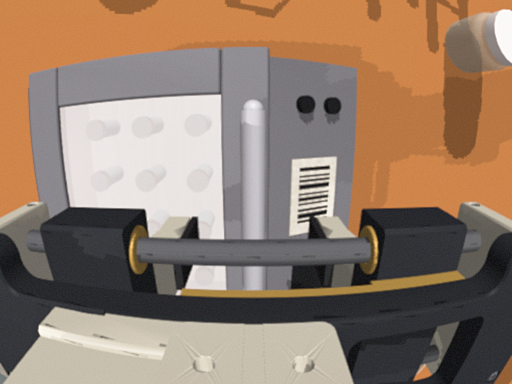

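The bar (column ~254) is centred between the fingers (columns 183 to 322), so I close on it.

move_arm --deltas '[{"dp":[0,2,0],"rotation":[0,0,0]},{"dp":[0,0.5,0],"rotation":[0,0,0]},{"dp":[0,0.5,0],"rotation":[0,0,0]},{"dp":[0,0,0],"rotation":[0,0,0]},{"dp":[0,0,0],"rotation":[0,0,0]}]' --jaw 255 --squeeze 40

```text
t: 15.1
eef_pos: [0.5746, 0.0343, 0.1394]
ee_rot: [-1.579, -0.002, 1.776]
force: [0.3, 0.3, -0.3]
width: 0.036
```

move_arm --deltas '[{"dp":[0,0,0],"rotation":[0,0,0]},{"dp":[0,0,0],"rotation":[0,0,0]},{"dp":[0,0,0],"rotation":[0,0,0]},{"dp":[0,0,0],"rotation":[0,0,0]},{"dp":[0,0,0],"rotation":[0,0,0]}]'

```text
t: 15.52
eef_pos: [0.5721, 0.0336, 0.1402]
ee_rot: [-1.575, -0.002, 1.775]
force: [5.4, -0.0, -4.1]
width: 0.0107
```

move_arm --deltas '[{"dp":[0,0,0],"rotation":[0,0,0]},{"dp":[0,0,0],"rotation":[0,0,0]},{"dp":[0,0,0],"rotation":[0,0,0]},{"dp":[0,0,0],"rotation":[0,0,0]}]'

```text
t: 15.85
eef_pos: [0.5721, 0.0336, 0.1402]
ee_rot: [-1.575, -0.002, 1.775]
force: [-0.9, 0.1, 0.4]
width: 0.0107
```

```bash
python3 - <<'E'
from h import *
err(*lidpose(0,0)); 
s,p,r=cur();print(s['force'],s['moment'])
plan([lidpose(a,a*.3) for a in (4,8,12,16,20,25,30,35,40,45,50)],step=30)
E
```

```text
t 15.85 p [0.5721 0.0336 0.1402] rpy [-9.020e+01 -1.000e-01  1.017e+02] dp mm [0.4 4.2 0.1] rot deg [ 0.24 -0.1   0.1 ] F [-0.9  0.1  0.4] w 0.0107
[-0.90202258  0.09055762  0.42891801] [ 0.08114877  0.41328939 -0.01757092]
[{"dp":[0.4,-7.5,-3.8],"rotation":[1.44,-0.10,0.11]},{"dp":[-0.0,-11.5,-4.4],"rotation":[1.20,-0.00,0.00]},{"dp":[0.0,-11.3,-5.0],"rotation":[1.20,-0.00,-0.00]},{"dp":[0.0,-11.0,-5.5],"rotation":[1.20,0.00,0.00]},{"dp":[-0.0,-10.7,-6.0],"rotation":[1.20,0.00,-0.00]}]
[{"dp":[-0.0,-12.9,-8.3],"rotation":[1.50,0.00,0.00]},{"dp":[0.0,-12.3,-9.1],"rotation":[1.50,0.00,0.00]},{"dp":[-0.0,-11.7,-9.8],"rotation":[1.50,-0.00,0.00]},{"dp":[0.0,-11.0,-10.5],"rotation":[1.50,0.00,-0.00]},{"dp":[-0.0,-10.3,-11.2],"rotation":[1.50,0.00,-0.00]}]
[{"dp":[0.0,-9.6,-11.8],"rotation":[1.50,-0.00,-0.00]}]
```

```bash
sed -i 's/rt.apply(\[0,.019,0\])/rt.apply([0,.0148,0])/' h.py; python3 - <<'E'
from h import *
err(*lidpose(0,0))
plan([lidpose(a,a*.3) for a in (2,5,9,13,17,21,25,30,35,40,45,50)],step=30)
E
```

```text
t 15.85 p [0.5721 0.0336 0.1402] rpy [-9.020e+01 -1.000e-01  1.017e+02] dp mm [ 0.4 -0.   0. ] rot deg [ 0.24 -0.1   0.1 ] F [-0.9  0.1  0.4] w 0.0107
[{"dp":[0.4,-5.9,-1.9],"rotation":[0.84,-0.10,0.11]},{"dp":[-0.0,-8.7,-3.1],"rotation":[0.90,-0.00,0.00]},{"dp":[0.0,-11.4,-4.6],"rotation":[1.20,0.00,0.00]},{"dp":[-0.0,-11.2,-5.2],"rotation":[1.20,0.00,-0.00]},{"dp":[-0.0,-10.9,-5.7],"rotation":[1.20,-0.00,0.00]}]
[{"dp":[0.0,-10.6,-6.3],"rotation":[1.20,0.00,-0.00]},{"dp":[0.0,-10.3,-6.8],"rotation":[1.20,-0.00,0.00]},{"dp":[0.0,-12.3,-9.2],"rotation":[1.50,0.00,0.00]},{"dp":[-0.0,-11.7,-9.9],"rotation":[1.50,-0.00,0.00]},{"dp":[0.0,-11.0,-10.6],"rotation":[1.50,0.00,-0.00]}]
[{"dp":[-0.0,-10.3,-11.3],"rotation":[1.50,0.00,-0.00]},{"dp":[0.0,-9.6,-11.9],"rotation":[1.50,-0.00,-0.00]}]
```

move_arm --deltas '[{"dp":[0,-6,-2],"rotation":[0.8,0,0]},{"dp":[0,-9,-3],"rotation":[0.9,0,0]},{"dp":[0,-9,-3.5],"rotation":[0.9,0,0]}]'

```text
t: 16.1
eef_pos: [0.5797, 0.0352, 0.1618]
ee_rot: [-1.526, -0.002, 1.774]
force: [1.1, -0.3, -5.9]
width: 0.0111
```

```bash
cat >> h.py <<'E'
def lidstate():
    s,p,r=cur();b=p-r.apply([0,.0148,0]);d=b-H
    x=d@EX;z=d[2];th=np.degrees(np.arctan2(z,-x))-np.degrees(np.arctan2(55,170))
    tool=r.as_matrix()[:,1];tl=np.degrees(np.arctan2(-(tool@EX),-tool[2]))
    print('lid est',th.round(2),'radius',np.hypot(x,z).round(4),'tilt',tl.round(1),'F',s['force'].round(1),'w',round(s['width'],4),'t',s['t']);return th,tl
E
python3 - <<'E'
from h import *
th,tl=lidstate()
plan([lidpose(min(50,th+k*4.5),tl+(50-th>k*4.5)*k*1.3) for k in range(1,12)],step=30)
E
```

```text
lid est 7.44 radius 0.1788 tilt 2.5 F [ 1.1 -0.3 -5.9] w 0.0111 t 16.1
[{"dp":[0.5,-12.7,-5.7],"rotation":[1.30,-0.13,0.14]},{"dp":[0.0,-12.4,-6.3],"rotation":[1.30,0.00,-0.00]},{"dp":[-0.0,-12.0,-7.0],"rotation":[1.30,0.00,0.00]},{"dp":[0.0,-11.5,-7.6],"rotation":[1.30,-0.00,0.00]},{"dp":[0.0,-11.1,-8.3],"rotation":[1.30,0.00,0.00]}]
[{"dp":[-0.0,-10.6,-8.9],"rotation":[1.30,-0.00,-0.00]},{"dp":[0.0,-10.0,-9.5],"rotation":[1.30,-0.00,0.00]},{"dp":[-0.0,-9.5,-10.0],"rotation":[1.30,-0.00,0.00]},{"dp":[0.0,-8.9,-10.5],"rotation":[1.30,0.00,-0.00]},{"dp":[0.0,-2.1,-4.1],"rotation":[-5.85,0.00,0.00]}]
[{"dp":[0.0,-1.7,-4.2],"rotation":[-5.85,0.00,0.00]},{"dp":[0.0,0.0,0.0],"rotation":[0.00,0.00,0.00]}]
```

move_arm --deltas '[{"dp":[0,-11,-5],"rotation":[1.2,0,0]},{"dp":[0,-11,-5.5],"rotation":[1.2,0,0]},{"dp":[0,-11,-6.5],"rotation":[1.2,0,0]},{"dp":[0,-10.5,-7],"rotation":[1.2,0,0]}]'

```text
t: 16.43
eef_pos: [0.6021, 0.0398, 0.2007]
ee_rot: [-1.427, -0.003, 1.773]
force: [-3.1, -0.8, -4.0]
width: 0.0105
```

```bash
python3 - <<'E'
from h import *
th,tl=lidstate()
plan([lidpose(th+k*4,tl+k*1.2) for k in range(1,7)],step=30)
E
```

```text
lid est 22.1 radius 0.1793 tilt 8.3 F [-3.1 -0.8 -4. ] w 0.0105 t 16.4333
[{"dp":[0.5,-10.0,-7.1],"rotation":[1.20,-0.19,0.23]},{"dp":[-0.0,-10.0,-7.1],"rotation":[1.20,-0.00,-0.00]},{"dp":[-0.0,-9.6,-7.6],"rotation":[1.20,-0.00,0.00]},{"dp":[0.0,-9.2,-8.1],"rotation":[1.20,0.00,-0.00]},{"dp":[0.0,-8.8,-8.5],"rotation":[1.20,0.00,0.00]}]
[{"dp":[-0.0,-8.4,-8.9],"rotation":[1.20,0.00,-0.00]}]
```

move_arm --deltas '[{"dp":[0,-10,-7],"rotation":[1.2,0,0.1]},{"dp":[0,-10,-7],"rotation":[1.2,0,0.1]},{"dp":[0,-9.5,-7.5],"rotation":[1.2,0,0]},{"dp":[0,-9,-8],"rotation":[1.2,0,0]}]'

```text
t: 16.77
eef_pos: [0.6318, 0.0459, 0.2315]
ee_rot: [-1.322, -0.001, 1.772]
force: [-6.0, -0.3, 1.5]
width: 0.0108
```

```bash
python3 - <<'E'
from h import *
th,tl=lidstate();err(*lidpose(50,18))
plan([lidpose(th+k*4,tl+k*1) for k in range(1,4)],step=30)
E
```

```text
lid est 36.23 radius 0.1799 tilt 14.3 F [-6.  -0.3  1.5] w 0.0108 t 16.7667
t 16.77 p [0.6318 0.0459 0.2315] rpy [-75.7  -0.  101.5] dp mm [  0.7 -28.6 -31.2] rot deg [ 3.74 -0.23  0.11] F [-6.  -0.3  1.5] w 0.0108
[{"dp":[0.6,-8.5,-9.0],"rotation":[1.00,-0.23,0.11]},{"dp":[0.0,-8.8,-8.5],"rotation":[1.00,-0.00,0.00]},{"dp":[0.0,-8.4,-9.0],"rotation":[1.00,0.00,-0.00]}]
```

move_arm --deltas '[{"dp":[0,-8.5,-8.5],"rotation":[1,0,0]},{"dp":[0,-8,-8.5],"rotation":[1,0,0]},{"dp":[0,-4,-5],"rotation":[0.5,0,0]},{"dp":[0,0,0],"rotation":[0,0,0]},{"dp":[0,0,0],"rotation":[0,0,0]}]'

```text
t: 17.18
eef_pos: [0.6524, 0.0501, 0.2459]
ee_rot: [-1.252, -0.0, 1.773]
force: [-5.2, 0.1, 1.9]
width: 0.011
```

```bash
python3 - <<'E'
from h import *
from station import arm
th,tl=lidstate();err(*lidpose(50,tl))
for n in('side','top','wrist'):
    f=arm.grab_frame(n);s=cur()[0];cv2.imwrite(f'pics/{n}10.png',f['pixels'][:,:,::-1]);pickle.dump((s,f),open(f'{n}10.pkl','wb'))
lidstate()
E
```

```text
lid est 44.53 radius 0.1804 tilt 18.2 F [-5.2  0.1  1.9] w 0.011 t 17.1833
t 17.18 p [0.6524 0.0501 0.2459] rpy [-71.8  -0.  101.6] dp mm [  0.7 -10.5 -13.7] rot deg [-0.   -0.21  0.08] F [-5.2  0.1  1.9] w 0.011
lid est 44.53 radius 0.1804 tilt 18.1 F [-4.6 -0.2  1.1] w 0.0106 t 17.3333
```

View pics/side10.png

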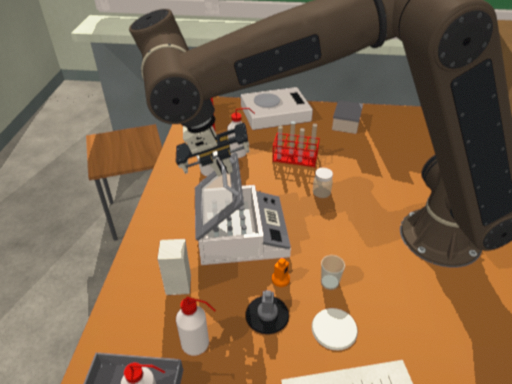

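View pics/wrist10.png

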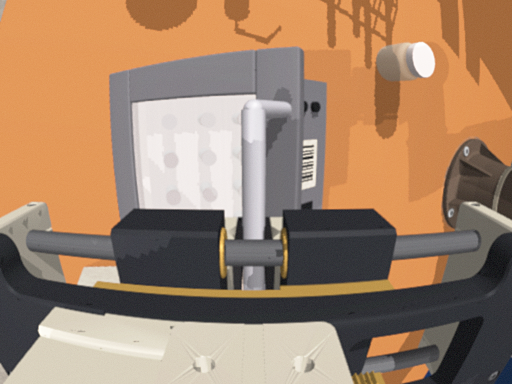

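The side view shows the lid lifted and the bar held at (222,175), with the reader still upright on its pad at (267,305). I measure the lid angle independently from depth.

```bash
cat >> h.py <<'E'
def lidplane(s,f):
    P=wpts(s,f);im=f['pixels'].astype(int);out=[]
    th,_=lidstate()
    q=P-H;x=-(q@EX);y=q@EY;z=q[...,2]-0
    for it in range(2):
        t=np.radians(th);n=x*-np.sin(t)+z*np.cos(t);al=x*np.cos(t)+z*np.sin(t)
        # frame of lid: top face 12 mm above hinge; keep frame border region (grey)
        m=(abs(n-.012)<.012)&(al>.03)&(al<.185)&(abs(y)<.112)&(im.max(2)<150)&(im.max(2)-im.min(2)<25)
        a=np.stack([al[m],y[m],np.ones(m.sum())],1)
        c=np.linalg.lstsq(a,n[m],rcond=None)[0];res=n[m]-a@c;k=abs(res)<.004
        c=np.linalg.lstsq(a[k],n[m][k],rcond=None)[0]
        th=th+np.degrees(np.arctan(c[0]));print('plane fit th',round(th,2),'n',m.sum(),'coef',c.round(4),'al',al[m].min().round(3),al[m].max().round(3))
    return m
E
python3 - <<'E'
from h import *
s,f=pickle.load(open('wrist10.pkl','rb'))
m=lidplane(s,f)
o=f['pixels'].copy();o[m]=[0,255,0];cv2.imwrite('pics/m10.png',o[:,:,::-1])
E
```

```text
lid est 44.53 radius 0.1804 tilt 18.1 F [-4.6 -0.2  1.1] w 0.0106 t 17.3333
plane fit th 43.89 n 11100 coef [-0.0111 -0.0012  0.0123] al 0.03 0.181
plane fit th 43.88 n 11071 coef [-0.0003 -0.001   0.0124] al 0.03 0.181
```

View pics/m10.png

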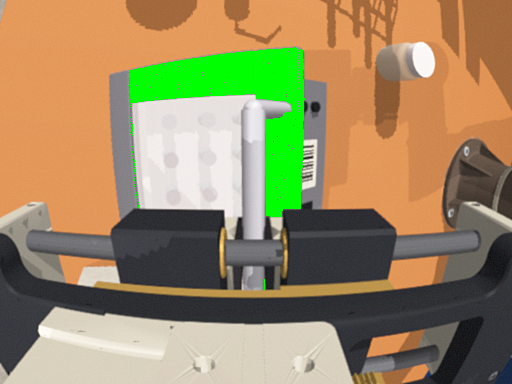

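move_arm --deltas '[{"dp":[0,-6.5,-7],"rotation":[0.5,0,0]},{"dp":[0,-6.5,-7],"rotation":[0.5,0,0]},{"dp":[0,0,0],"rotation":[0,0,0]},{"dp":[0,0,0],"rotation":[0,0,0]}]'

```text
t: 17.67
eef_pos: [0.6677, 0.0533, 0.2538]
ee_rot: [-1.234, -0.001, 1.773]
force: [-4.4, 0.8, 1.5]
width: 0.011
```

```bash
python3 - <<'E'
from h import *
from station import arm
s=cur()[0];f=arm.grab_frame('wrist');lidplane(s,f);print(s['qd'].round(3))
E
```

```text
lid est 50.13 radius 0.1809 tilt 19.3 F [-3.8 -0.   1.2] w 0.0106 t 17.7167
plane fit th 49.53 n 11297 coef [-0.0104 -0.0011  0.0121] al 0.03 0.181
plane fit th 49.52 n 11277 coef [-0.0002 -0.001   0.0122] al 0.03 0.181
[ 0.     0.008  0.01   0.002 -0.01   0.001]
```

move_arm --deltas '[{"dp":[0,-0.5,-0.7],"rotation":[0,0,0]},{"dp":[0,0,0],"rotation":[0,0,0]},{"dp":[0,0,0],"rotation":[0,0,0]},{"dp":[0,0,0],"rotation":[0,0,0]},{"dp":[0,0,0],"rotation":[0,0,0]}]'

```text
t: 18.13
eef_pos: [0.6675, 0.0533, 0.2537]
ee_rot: [-1.235, -0.001, 1.772]
force: [-3.8, 0.2, 0.5]
width: 0.0107
```

move_arm --deltas '[{"dp":[0,0,0],"rotation":[0,0,0]},{"dp":[0,0,0],"rotation":[0,0,0]},{"dp":[0,0,0],"rotation":[0,0,0]},{"dp":[0,0,0],"rotation":[0,0,0]},{"dp":[0,0,0],"rotation":[0,0,0]}]'

```text
t: 18.55
eef_pos: [0.6674, 0.0533, 0.2537]
ee_rot: [-1.236, -0.001, 1.772]
force: [-3.0, 0.8, 1.0]
width: 0.0111
```

```bash
python3 - <<'E'
from h import *
from station import arm
s=cur()[0];f=arm.grab_frame('wrist');lidplane(s,f)
f=arm.grab_frame('side');cv2.imwrite('pics/s11.png',f['pixels'][:,:,::-1]);f=arm.grab_frame('top');cv2.imwrite('pics/t11.png',f['pixels'][:,:,::-1])
E
```

```text
lid est 50.06 radius 0.1808 tilt 19.2 F [-3.5 -0.1  1.7] w 0.0109 t 18.6
plane fit th 49.46 n 11340 coef [-0.0104 -0.0012  0.0121] al 0.03 0.181
plane fit th 49.45 n 11325 coef [-0.0002 -0.001   0.0121] al 0.03 0.181
```

View pics/s11.png

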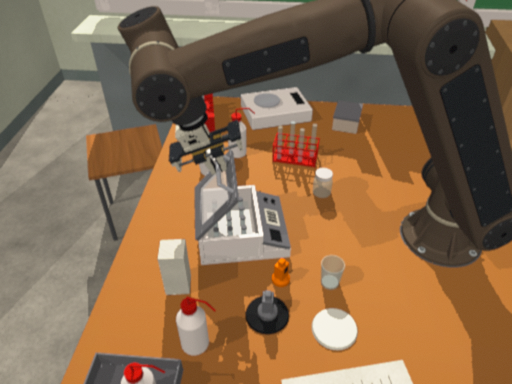

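View pics/t11.png

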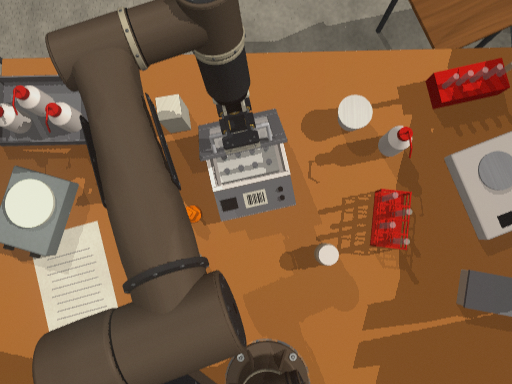

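The side and top views show the lid held open, the grey reader upright on the black pad at (267,308), and the bystanders where they were. The hold is steady, so I hand in.

```bash
python3 -c "
from station import arm
print(arm.job_done())"
```

```text
the job is handed in; nothing more can be done
None
```

I scanned the label with the lid shut, returned the reader to its pad, and lifted the lid. I handed the job in at about 18.7 s with the gripper still holding the lid open at about 50°.

- **Scan:** the reader's window was held about 50 mm from the label, tilted 0.1° off square to its nominal 23° slope. It stayed steady for more than 1.5 s. The aim was within about 1 mm of the label centre by the wrist camera. The top and side views put the label up to 3 mm away from that.
- **Reader:** it was set down and released upright, within 2 mm of the black pad's centre. It was still standing in the last side view.
- **Lid:** the two angle checks differ slightly. The arm's position gives 50.1°, and a depth fit of the lid frame gives 49.5°. Zero moves over the last 0.8 s showed almost no drift.
- **Gripper:** the opening reads 10.7–11.1 mm on the 12 mm bar, and the hold looked firm. Contact forces I read stayed under about 7 N.
- **Bystanders:** those visible in the last views were where they started. The arm hid parts of each view.

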